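# Unload the board sanitiser and lean the boards to dry

### The job

The cutting boards in the sanitiser are clean and have to dry. Clear whatever stamp, counter or pen is lying on the drying rack's mat into the empty tray, lift the sanitiser's hood over its spring point so that it stays up by itself, and take out every board and lean it on the rack: lower long edge on the rubber mat in front of the rail, leaning back against the rail at a moderate slant, side by side along the rail without overlapping each other or overhanging its ends. Leave the hood up to air, and do not disturb the shears and the label roll behind the rack.

Things in the scene. Friction and masses are not known exactly. Their poses are not given: they have to be found in the camera images.
- sanitiser: bench sanitiser, fixed: a low open stainless box 180 (x) x 200 (y) mm, rim 55 mm high, under a clear hood. Origin at the centre of its underside, on the table; -x is its front (towards the robot), +x its hinge side. Inside, its floor is 20 mm up and has three board slots side by side, their centres at y = -48, 0 and +48 mm; each slot is a 15 mm gap between two thin ribs that run along x and end 60 mm above the table
- hood (a joint): angle of the clear hood (rad): 0 shut, 1.6 fully open against its stop. The hood is a clear shell 172 deep x 200 wide x 86 mm high hinged along y at the back (point hood_hinge); opening swings its front up and back. It weighs 0.7 kg and has a spring: it falls shut if let go below about 0.8 rad, and beyond that swings on by itself (damped, 1 to 2 s) to 1.6 and stays. Lifting takes about 3 N at the handle
- hood_hinge (a point): middle of the hood's hinge line (along the sanitiser's y), 55 mm above the table, 80 mm behind the sanitiser's origin
- hood_handle (a point): middle of the hood's handle: a round steel bar 12 mm thick and 100 mm long, parallel to the hinge, on two posts at its ends, its centre 33 mm above the hood's top near the front edge (174 mm above the table with the hood shut). In the closed hood it is 135 mm in front of and 119 mm above the hinge line; it moves with the hood
- rack: drying rack, fixed: a drip plate 160 (x) x 380 (y) mm with a black rubber mat on it, mat surface 8 mm above the table, and one round rail (10 mm thick) above its back part that runs along the rack's y, 364 mm long. Origin on the table under the rail; the plate reaches from x = -125 (front) to +35 mm, the mat from -120 to +20. Rail centre at x = 0, 55 mm above the table; thin posts behind it
- tray: empty white open food tray, loose, 206 (x) x 255 (y) x 67 mm; origin at the centre of its underside; inner floor 6 mm up, 166 x 215 mm
- stamp: black hand stamp, 35 x 46 x 100 mm, upright, origin under its centre; round grip 34 mm across from 63 to 100 mm up. May be absent
- counter: white tally counter lying on its back, body about 46 x 47 mm and 24 mm high (its middle 10 mm along its +x and 2 mm along +y from the origin), with a wire ring at -x; origin on its underside. May be absent
- pen: marker pen lying along its own y, 140 mm long, 17 mm thick; origin on its underside at mid length. May be absent
- board_a: small white plastic cutting board, 110 (x) x 12 (y) x 100 mm (z), 0.13 kg, at first standing on edge in a slot of the sanitiser; origin at the centre of its lower edge face. Three alike boards; one may be absent
- board_b: small white plastic cutting board, 110 (x) x 12 (y) x 100 mm (z), 0.13 kg, at first standing on edge in a slot of the sanitiser; origin at the centre of its lower edge face. Three alike boards; one may be absent
- board_c: small white plastic cutting board, 110 (x) x 12 (y) x 100 mm (z), 0.13 kg, at first standing on edge in a slot of the sanitiser; origin at the centre of its lower edge face. Three alike boards; one may be absent
- scissors: kitchen shears, 224 mm long, lying behind the rack; a bystander, origin on its underside
- roll: white label roll, 92 mm across and 52 mm tall, standing behind the rack's far right; a bystander, origin on its underside
Mind the look-alikes: they are no part of the job. Several things have the shape of the stamp; the one meant has the colours described above.

How it is judged:
By the outcome, as a careful person would: the job done as asked, in the order asked, and still so for the second after the job is handed in, with the robot touching nothing.
Of stamp, counter, pen only 2 to 3 are there at a start; the rules pass over those that are not, and their reading is None.
Of board_a, board_b, board_c only 2 to 3 are there at a start; the rules pass over those that are not, and their reading is None.
At some moment in a run one of stamp, counter may be knocked a few centimetres aside while the robot is not near it.
It also fails if it takes over 210 s, if anything falls off the work surface, if the arm or the gripper's body presses on something with over 40 N, if the wrist force passes 120 N, or if a joint passes its speed limit or range.

### The arm

A 7-joint arm with a two-finger parallel gripper is mounted at the origin on a cart in front of the work surface, level with it; the furniture and walls round the work are solid. World frame = base frame: x ahead of the robot, y to its left, z up, the work surface at z = 0. Lengths are in mm, angles in rad, forces in N, time in s.
With the tool pointing down it reaches from about 400 to 875 mm from the base axis. Payload 4.4 kg.
Tool frame: the origin (TCP) lies on the centre line of the jaws, within the pads' length; the fingertips stand 14 mm ahead of it and the grasp point (between the pads) lies 5 mm behind it; z points along the fingers, x is the direction in which the jaws open and shut, and the axes are right-handed (so a half turn about z gives the same grasp; the last joint's range is limited). The gripper opens to 85 mm and grips with 20 to 120 N. Pads are 22 mm wide; open, the fingers measure 114 mm over their backs; the gripper's body (76 mm by 85 mm) begins 54 mm behind the grasp point. The pads swing forward as they close: fully open they stand 13 mm farther back than shut.
Start: joints at [1.053, 0.628, 0.038, 1.517, -0.027, 0.996, -0.02], TCP at [283.809, -584.782, 224.813] pointing down, gripper open.
Joint ranges: [-3.06, 3.06], [-0.37, 2.12], [-1.25, 1.32], [0.18, 2.47], [-1.1, 4.24], [0.23, 1.98], [-2.94, 2.94]. Speed limits (rad/s): [2.57, 2.57, 3.14, 3.14, 3.14, 3.14, 3.14].

### API

Orientations are given as [roll, pitch, yaw] about the fixed x, y, z axes, in that order (R = Rz(yaw) Ry(pitch) Rx(roll)).
In Python, from cell import ctrl gives the robot as it stands.
- The arm moves only by the tool send_rows, never from a script. Its argument "commands" is a list of rows, each a list of 5 numbers: the finger opening in mm, from 0 to 85.4, then the shift along the tool's x, y, z in mm, then the turn about the tool's z in degrees. In form: [[grip, x, y, z, roll], ...]. A call has 1 to 5 rows; each row is the pose to reach, as a shift and turn from the pose measured when the call began, along the tool's axes at that moment; what a row does not reach only later rows make up. A row lasts 1/10 s, in which the tool goes at most 50 mm and 8.59 degrees, less where a joint would pass 70% of its speed; a pose out of reach is approached as far as the arm can. A call with a gripper value outside its range is refused whole. The fingers move at their own pace and stop on an object; the grip force is fixed at half the most. Time passes only in rows, so rows that repeat a pose let the fingers close. It gives the time, the measured TCP pose, the force and the opening at its end, in the units of the state.
- ctrl.read_state(): the state, without advancing time (a new reading comes with each control period).
- ctrl.get_image(name): name is "scene" or "side" or "wrist"; returns the picture (480x640x3 uint8, red, green, blue); there is no depth.
- ctrl.camera_params(name): a dict with "fx", "fy", "cx", "cy" (pixels), "k1" (the pictures are not rectified: a ray, as slopes to the right and down, at radius r is drawn at 1 + k1 r^2 times it, then the intrinsics apply), "cam_to_world" (4x4, takes a point from camera to world coordinates). Camera axes: x right, y down, z forward; pixel columns grow to the right and rows downward; lengths in mm; the calibration is good to about 2 mm. A picture is of the moment at which its call begins: read the wrist's pose just before it. camera_params takes no time and is no camera call; for the wrist camera it gives the pose at the moment of the call.
- ctrl.finish_job(): hands the job in, once; it reports no verdict.
The state is a dict: "clock": time; "qpos": joint angles; "qd": joint speeds; "tau": joint torques, N m; "eef_pos": TCP position; "tool_rot": TCP orientation; "force": force on the tool from outside, world axes, zero at the start; "torque": the same for the moment, N m; "width": finger opening in mm.
Only numpy, scipy, OpenCV 4.12 (cv2) and the standard library are available. Lean on these libraries where they do the work, as an engineer would, in place of code of your own. Each camera call takes 0.05 s, during which the arm holds its last target.

## Working session

There is one attempt and no reset: what is moved stays moved. The work goes in short steps, Python scripts to look and compute and a tool call to move; the robot and the scene stay as the last step left them, time stands still between calls to the robot, and variables do not carry over. Pictures are saved under pics/ and viewed, and the job is handed in when it is done.

Besides the shell and the picture viewer there is one more tool, called after "Request:" by a JSON object that holds its "name" and its "arguments", one argument or row to a line. send_rows: Moves the arm, as the interface text tells. Its arguments: {"type":"object","properties":{"commands":{"type":"array"}},"required":["commands"]}

```bash
ls; mkdir -p pics; cat > h.py <<'E'
import numpy as np, cv2
from cell import ctrl
from scipy.spatial.transform import Rotation as R
def snap(name,fn):
    p=ctrl.camera_params(name); im=ctrl.get_image(name)
    cv2.imwrite('pics/'+fn+'.png',im[:,:,::-1]); 
    return im,p
def K(p): return np.array([[p['fx'],0,p['cx']],[0,p['fy'],p['cy']],[0,0,1.]])
def ray(p,u,v):
    x=cv2.undistortPoints(np.array([[[u,v]]],float),K(p),np.array([p['k1'],0,0,0.]))[0,0]
    T=np.array(p['cam_to_world']); d=T[:3,:3]@np.array([x[0],x[1],1]); return T[:3,3],d
def onz(p,u,v,z):
    o,d=ray(p,u,v); return o+d*(z-o[2])/d[2]
def proj(p,X):
    T=np.linalg.inv(np.array(p['cam_to_world'])); X=np.atleast_2d(X)
    c=X@T[:3,:3].T+T[:3,3]; x=c[:,:2]/c[:,2:]; r2=(x**2).sum(1,keepdims=True)
    x=x*(1+p['k1']*r2); return x*[p['fx'],p['fy']]+[p['cx'],p['cy']]
def rel(target,yaw=None):
    """shift in tool axes from current"""
    s=ctrl.read_state(); M=R.from_euler('xyz',s['tool_rot']).as_matrix()
    return M.T@(np.array(target)-np.array(s['eef_pos']))
E
python3 - <<'E'
from h import *
s=ctrl.read_state(); print(s)
for n in ['scene','side','wrist']:
    im,p=snap(n,n+'0'); print(n,p)
E
```

```text
pics
{'clock': 0.0, 'qpos': array([ 1.05319182,  0.62935328,  0.03844848,  1.51840505, -0.02699412,
        0.99626915, -0.02001966]), 'qd': array([ 0.00133167,  0.00186975,  0.00017862, -0.00040315,  0.00089174,
       -0.0008883 , -0.00225657]), 'tau': array([ 4.90901439e-04, -5.63400793e+01,  1.22616861e+00, -1.93443775e+01,
        1.08794920e-02,  1.05308407e-02,  1.49110292e-05]), 'eef_pos': array([ 283.52005184, -584.18594388,  223.87273081]), 'tool_rot': array([ 3.14155753e+00,  1.91625717e-03, -1.11901443e+00]), 'force': array([-0.47358709, -0.0060275 , -0.1719248 ]), 'torque': array([ 0.00541298, -0.01357998, -0.02408616]), 'width': 85.60122612489262}
scene {'fx': 617.1178347459064, 'fy': 617.1178347459064, 'cx': 329.91341509060106, 'cy': 233.41967747286836, 'k1': 0.02157728170470379, 'cam_to_world': array([[ 9.98366328e-01, -3.26186963e-02,  4.69115652e-02,
         5.40945626e+02],
       [-5.43098140e-02, -7.96825402e-01,  6.01763843e-01,
        -9.87667120e+02],
       [ 1.77515747e-02, -6.03328517e-01, -7.97295166e-01,
         1.45083384e+03],
       [ 0.00000000e+00
[... 354 characters left out ...]
e-01,
         1.41805907e+03],
       [-3.07857104e-03, -8.58742272e-01, -5.12398509e-01,
         1.02447941e+03],
       [ 0.00000000e+00,  0.00000000e+00,  0.00000000e+00,
         1.00000000e+00]])}
wrist {'fx': 356.03253882034267, 'fy': 356.03253882034267, 'cx': 327.89220018750603, 'cy': 241.11905529086204, 'k1': 0.015508389577007294, 'cam_to_world': array([[ 4.36729676e-01, -8.68244644e-01, -2.35411190e-01,
         3.42803717e+02],
       [-8.99591515e-01, -4.21951061e-01, -1.12660587e-01,
        -5.55109858e+02],
       [-1.51505033e-03,  2.60976131e-01, -9.65344065e-01,
         3.73538888e+02],
       [ 0.00000000e+00,  0.00000000e+00,  0.00000000e+00,
         1.00000000e+00]])}
```

View pics/scene0.png

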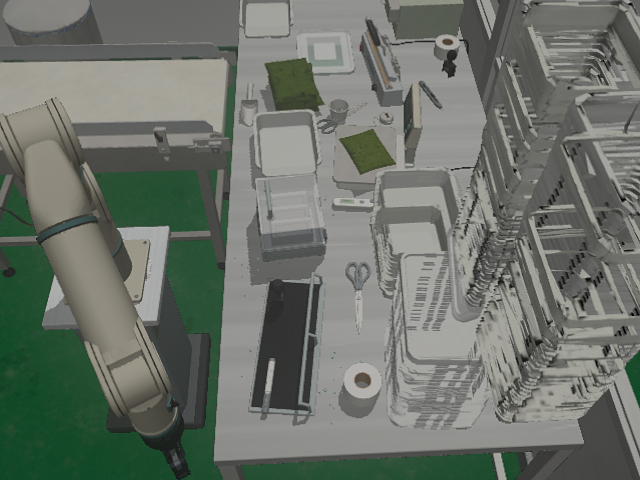

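View pics/side0.png

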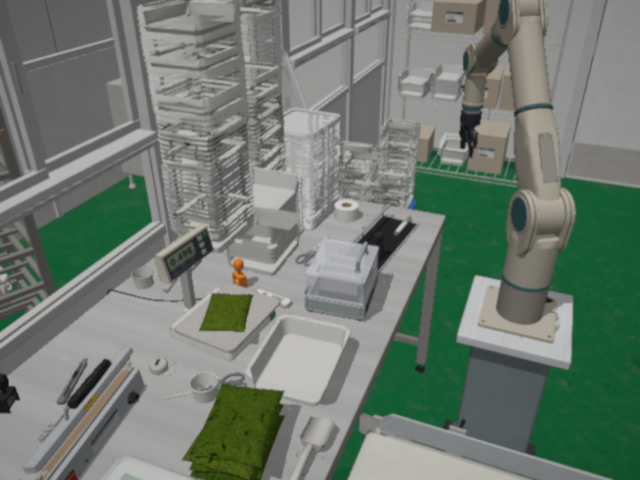

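View pics/wrist0.png

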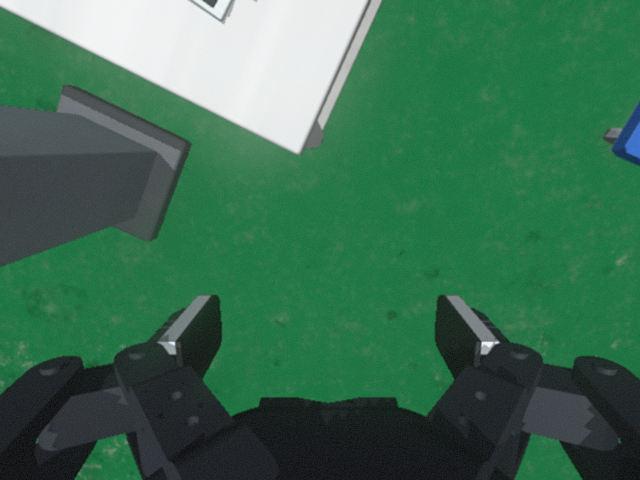

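```bash
python3 - <<'E'
import cv2
im=cv2.imread('pics/scene0.png')
cv2.imwrite('pics/z1.png',cv2.resize(im[265:425,235:395],None,fx=3.7,fy=3.7,interpolation=cv2.INTER_CUBIC))
cv2.imwrite('pics/z2.png',cv2.resize(im[100:270,235:405],None,fx=3.5,fy=3.5,interpolation=cv2.INTER_CUBIC))
im=cv2.imread('pics/side0.png')
cv2.imwrite('pics/z3.png',cv2.resize(im[190:410,235:455],None,fx=2.7,fy=2.7,interpolation=cv2.INTER_CUBIC))
E
```

```text
(no output)
```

View pics/z1.png

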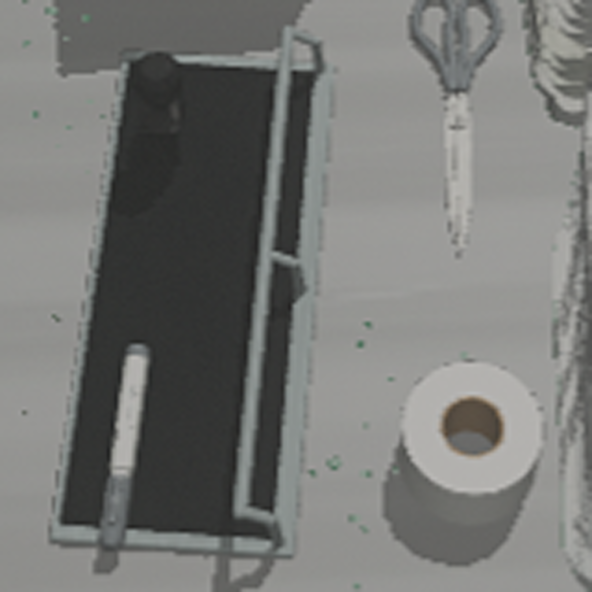

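View pics/z2.png

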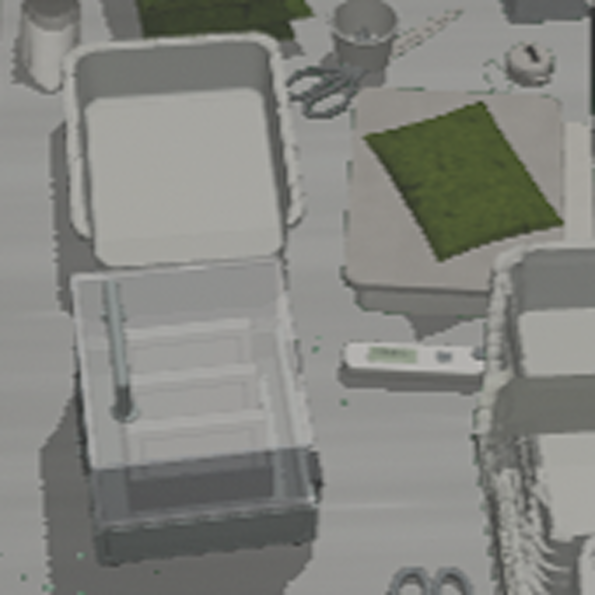

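View pics/z3.png

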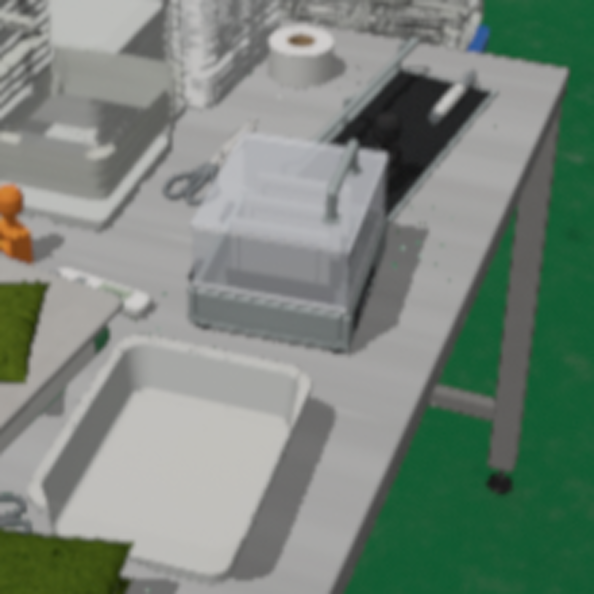

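```bash
python3 - <<'E'
from h import *
p=ctrl.camera_params('scene')
def z1(u,v): return 235+u/3.7,265+v/3.7
def z2(u,v): return 235+u/3.5,100+v/3.5
def z3(u,v): return 235+u/2.7,190+v/2.7
for n,q,z in [('fl',(123,57),6),('fr',(50,535),6),('br',(292,547),6),('bl',(330,70),6),('railL',(288,32),55),('railR',(241,510),55),('stampTop',(159,67),100),('pen1',(138,348),20),('pen2',(113,545),20),('roll',(472,428),52)]:
    print(n,onz(p,*z1(*q),z).round(0))
for n,q,z in [('hoodtop fl',(72,275),141),('hoodtop br',(318,448+0),141),('hoodtop fr',(93,468),141),('hoodtop bl',(280,260),141),('handleL',(110,282),174),('handleR',(124,412),174),('b1a',(130,333),120),('b1b',(245,322),120),('b2a',(130,380),120),('b2b',(250,370),120),('b3a',(130,424),120),('b3b',(262,412),120),
 ('trayfloor nl',(95,268),6),('nr',(285,258),6),('fl',(85,98),6),('fr',(262,90),6)]:
    print(n,onz(p,*z2(*q),z).round(0))
p=ctrl.camera_params('side')
for n,q,z in [('handle1',(352,150),174),('handle2',(333,212),174),('sanbase',(342,348),0),('sanbase2',(190,318),0),('tray in1',(150,385),6),('tray2',(280,407),6),('tray3',(60,530),6),('tray4',(215,572),6)]:
    print(n,onz(p,*z3(*q),z).round(0))
E
```

```text
fl [446. -53.   6.]
fr [ 401. -420.    6.]
br [ 558. -435.    6.]
bl [601. -71.   6.]
railL [570. -68.  55.]
railR [ 526. -428.   55.]
stampTop [ 478. -123.  100.]
pen1 [ 459. -297.   20.]
pen2 [ 443. -434.   20.]
roll [ 678. -379.   52.]
hoodtop fl [417. 205. 141.]
hoodtop br [608.  20. 141.]
hoodtop fr [437.   7. 141.]
hoodtop bl [587. 215. 141.]
handleL [450. 166. 174.]
handleR [462.  34. 174.]
b1a [463. 159. 120.]
b1b [556. 167. 120.]
b2a [463. 110. 120.]
b2b [559. 117. 120.]
b3a [463.  65. 120.]
b3b [567.  73. 120.]
trayfloor nl [425. 336.   6.]
nr [596. 341.   6.]
fl [413. 556.   6.]
fr [583. 561.   6.]
handle1 [454.  81. 174.]
handle2 [433. 203. 174.]
sanbase [419. 200.   0.]
sanbase2 [591. 213.   0.]
tray in1 [581. 339.   6.]
tray2 [445. 320.   6.]
tray3 [572. 554.   6.]
tray4 [421. 548.   6.]
```

```bash
cat >> h.py <<'E'
def go(pos,yaw=None):
    s=ctrl.read_state(); d=rel(pos); cy=s['tool_rot'][2]
    t=0
    if yaw is not None: t=-np.degrees((yaw-cy+np.pi)%(2*np.pi)-np.pi)
    print('t',round(s['clock'],2),'pos',np.round(s['eef_pos'],1),'rpy',np.round(s['tool_rot'],3),'F',np.round(s['force'],1),'w',round(s['width'],1),'| SHIFT',np.round(d,1),'n',np.linalg.norm(d).round(),'TURN',round(float(t),2))
E
python3 -c "
from h import *
go([470,-250,260],-0.12)"
```

```text
t 0.15 pos [ 283.6 -584.3  224.1] rpy [ 3.142e+00  1.000e-03 -1.119e+00] F [-0.4  0.2 -0.6] w 85.4 | SHIFT [-219.5 -313.7  -35.6] n 384.0 TURN -57.24
```

Request:
{"name": "send_rows", "arguments": {
  "commands": [
    [85,-220,-314,-36,-57],
    [85,-220,-314,-36,-57],
    [85,-220,-314,-36,-57],
    [85,-220,-314,-36,-57],
    [85,-220,-314,-36,-57]
  ]
}}

```text
clock: 0.65
eef_pos: [405.2, -365.3, 248.0]
tool_rot: [-3.141, 0.001, -0.363]
force: [0.5, -0.3, 0.4]
width: 85.0
```

```bash
python3 -c "
from h import *
go([470,-250,260],-0.12)"
```

```text
t 0.65 pos [ 405.2 -365.3  248. ] rpy [-3.141e+00  1.000e-03 -3.630e-01] F [ 0.5 -0.3  0.4] w 85.0 | SHIFT [  19.6 -130.8  -11.9] n 133.0 TURN -13.92
```

Request:
{"name": "send_rows", "arguments": {
  "commands": [
    [85,20,-131,-12,-14],
    [85,20,-131,-12,-14],
    [85,20,-131,-12,-14],
    [85,20,-131,-12,-14],
    [85,20,-131,-12,-14]
  ]
}}

```text
clock: 1.15
eef_pos: [470.6, -249.3, 260.1]
tool_rot: [-3.141, 0.001, -0.117]
force: [-0.5, -1.1, -0.3]
width: 85.1
```

```bash
python3 -c "
from h import *
go([470,-250,260],-0.12)
snap('wrist','w1'); snap('scene','s1')"
```

```text
t 1.15 pos [ 470.6 -249.3  260.1] rpy [-3.141e+00  1.000e-03 -1.170e-01] F [-0.5 -1.1 -0.3] w 85.1 | SHIFT [-0.5  0.7  0.1] n 1.0 TURN 0.19
```

View pics/w1.png

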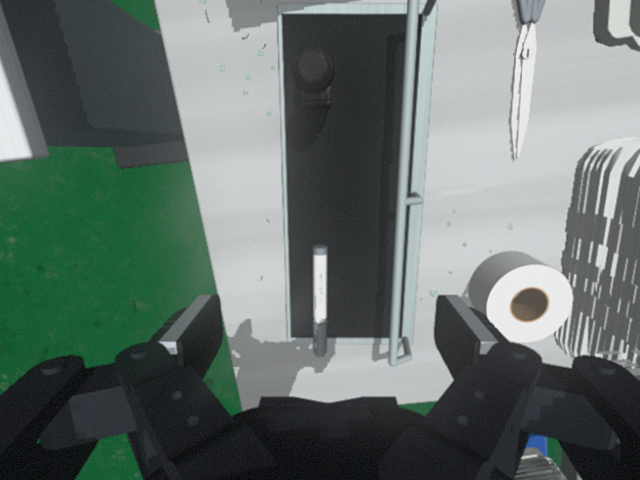

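```bash
python3 -c "
from h import *
p=ctrl.camera_params('wrist')
for n,u,v,z in [('stamp top',314,68,100),('stampfoot',317,104,0),('pen1',320,247,17),('pen2',320,354,17),('matFL',284,13,8),('matFR',290,338,8),('railL',412,1,60),('railR',395,362,60),('railmid',404,200,60),('plateFL',278,6,6),('plateFR',288,343,6),('plateBR',410,340,6)]: print(n,onz(p,u,v,z).round(1))
im=cv2.imread('pics/w1.png'); cv2.imwrite('pics/w1z.png',cv2.resize(im[0:130,260:440],None,fx=4,fy=4))
"
```

```text
stamp top [ 473.1 -125.7  100. ]
stampfoot [ 470.2 -141.8    0. ]
pen1 [ 454.2 -296.3   17. ]
pen2 [ 436.8 -433.9   17. ]
matFL [448.7 -55.3   8. ]
matFR [ 401.2 -412.5    8. ]
railL [562.4 -76.7  60. ]
railR [ 523.1 -426.5   60. ]
railmid [ 545.  -246.2   60. ]
plateFL [443.6 -48.    6. ]
plateFR [ 397.3 -420.4    6. ]
plateBR [ 551.2 -434.5    6. ]
```

View pics/w1z.png

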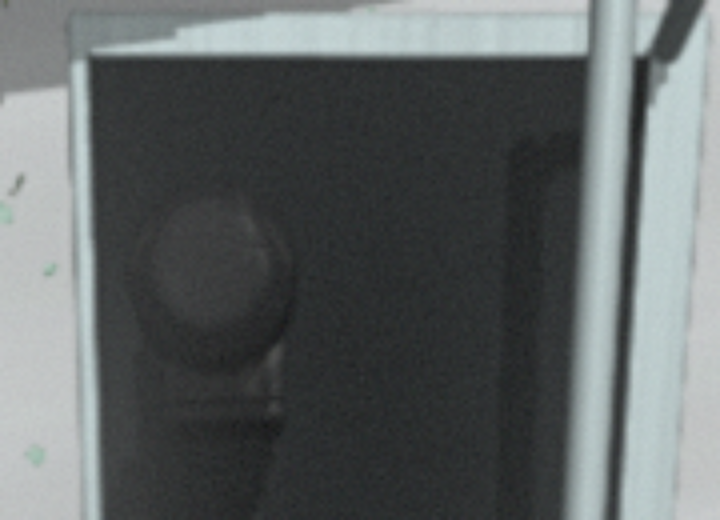

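```bash
python3 -c "
from h import *
p=ctrl.camera_params('wrist')
print(onz(p,313.5,67,106))
go([473,-127,150]);go([473,-127,87])"
```

```text
[ 472.87716086 -126.09177291  106.        ]
t 1.25 pos [ 469.5 -251.2  259.8] rpy [-3.141e+00  2.000e-03 -1.210e-01] F [-0.3 -0.4  0.4] w 85.0 | SHIFT [ -11.3 -123.7  109.9] n 166.0 TURN 0.0
t 1.25 pos [ 469.5 -251.2  259.8] rpy [-3.141e+00  2.000e-03 -1.210e-01] F [-0.3 -0.4  0.4] w 85.0 | SHIFT [ -11.2 -123.7  172.9] n 213.0 TURN 0.0
```

Request:
{"name": "send_rows", "arguments": {
  "commands": [
    [60,-11,-124,100,0],
    [60,-11,-124,110,0],
    [60,-11,-124,110,0],
    [60,-11,-124,110,0],
    [60,-11,-124,110,0]
  ]
}}

```text
clock: 1.75
eef_pos: [471.6, -125.8, 148.1]
tool_rot: [-3.141, 0.006, -0.119]
force: [-0.0, 0.2, -0.3]
width: 60.2
```

```bash
python3 -c "
from h import *
go([473,-126.5,87])
snap('wrist','w2')"
```

```text
t 1.75 pos [ 471.6 -125.8  148.1] rpy [-3.141  0.006 -0.119] F [-0.   0.2 -0.3] w 60.2 | SHIFT [ 1.9  0.6 61.1] n 61.0 TURN 0.0
```

View pics/w2.png

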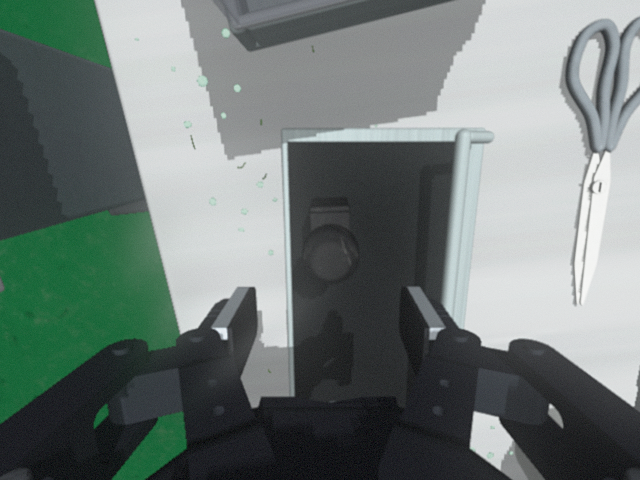

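```bash
python3 -c "
from h import *
p=ctrl.camera_params('wrist')
print(onz(p,331,253,106), proj(p,[[473,-126,106],[471.6,-125.8,148-5]]))"
```

```text
[ 474.94201445 -120.52850498  106.        ] [[328.75607013 262.5019784 ]
 [325.62765271 287.57362087]]
```

Request:
{"name": "send_rows", "arguments": {
  "commands": [
    [60,3,-2,30,0],
    [60,3,-2,50,0],
    [60,3,-2,61,0],
    [60,3,-2,61,0],
    [60,3,-2,61,0]
  ]
}}

```text
clock: 2.3
eef_pos: [476.2, -127.2, 89.0]
tool_rot: [3.141, 0.002, -0.123]
force: [0.8, 0.0, -0.4]
width: 60.3
```

Request:
{"name": "send_rows", "arguments": {
  "commands": [
    [20,0,0,0,0],
    [20,0,0,0,0],
    [20,0,0,0,0],
    [20,0,0,0,0],
    [20,0,0,0,0]
  ]
}}

```text
clock: 2.8
eef_pos: [477.2, -127.6, 90.4]
tool_rot: [3.14, -0.0, -0.123]
force: [-1.1, 0.0, 7.2]
width: 26.4
```

Request:
{"name": "send_rows", "arguments": {
  "commands": [
    [20,0,0,-20,0],
    [20,0,0,-60,0],
    [20,0,0,-110,0],
    [20,0,0,-160,0],
    [20,0,0,-180,0]
  ]
}}

```text
clock: 3.3
eef_pos: [479.3, -127.5, 275.5]
tool_rot: [3.139, -0.009, -0.123]
force: [0.9, -0.0, -2.1]
width: 26.3
```

```bash
python3 -c "
from h import *
go([500,400,320],0.05)
snap('wrist','w3')"
```

```text
t 3.3 pos [ 479.3 -127.5  275.5] rpy [ 3.139 -0.009 -0.123] F [ 0.9 -0.  -2.1] w 26.3 | SHIFT [ -43.8 -526.   -46.2] n 530.0 TURN -9.9
```

View pics/w3.png

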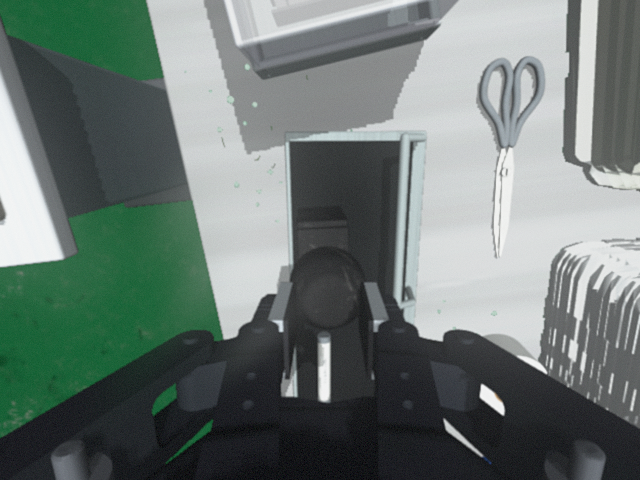

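Request:
{"name": "send_rows", "arguments": {
  "commands": [
    [20,-5,-25,-30,0],
    [20,-10,-60,-46,0],
    [20,-15,-100,-46,0],
    [20,-20,-145,-46,0],
    [20,-25,-190,-46,-4]
  ]
}}

```text
clock: 3.85
eef_pos: [477.6, 65.4, 322.0]
tool_rot: [3.137, -0.011, -0.053]
force: [0.8, 0.4, -1.6]
width: 26.3
```

Request:
{"name": "send_rows", "arguments": {
  "commands": [
    [20,0,-45,0,0],
    [20,-5,-90,0,0],
    [20,-10,-135,0,0],
    [20,-15,-180,0,0],
    [20,-20,-225,0,0]
  ]
}}

```text
clock: 4.35
eef_pos: [468.8, 292.5, 320.4]
tool_rot: [3.136, -0.011, -0.053]
force: [0.4, 1.1, -1.0]
width: 26.1
```

```bash
python3 -c "
from h import *
go([500,400,320],0.05)
snap('wrist','w4')"
```

```text
t 4.35 pos [468.8 292.5 320.4] rpy [ 3.136 -0.011 -0.053] F [ 0.4  1.1 -1. ] w 26.1 | SHIFT [ 2.55e+01 -1.09e+02  1.00e-01] n 112.0 TURN -5.88
```

View pics/w4.png

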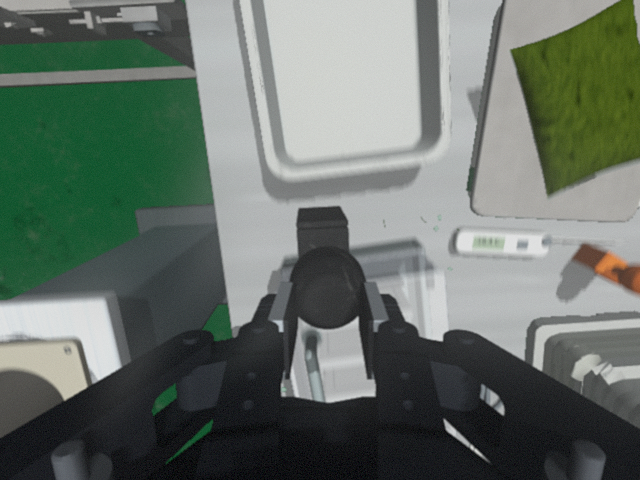

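```bash
python3 -c "
from h import *
p=ctrl.camera_params('wrist')
for q in [(285,158),(421,143)]: print(onz(p,*q,6).round())
go([475,405,240]); go([475,405,92])"
```

```text
[417. 357.   6.]
[589. 368.   6.]
t 4.4 pos [466.2 302.9 320.7] rpy [-3.137 -0.01  -0.043] F [-0.1  9.1  0.9] w 26.5 | SHIFT [   3.7 -102.    81.2] n 130.0 TURN 0.0
t 4.4 pos [466.2 302.9 320.7] rpy [-3.137 -0.01  -0.043] F [-0.1  9.1  0.9] w 26.5 | SHIFT [   2.3 -101.3  229.2] n 251.0 TURN 0.0
```

Request:
{"name": "send_rows", "arguments": {
  "commands": [
    [20,2,-50,20,0],
    [20,2,-90,50,0],
    [20,2,-106,90,0],
    [20,2,-106,130,0],
    [20,2,-106,170,0]
  ]
}}

```text
clock: 4.9
eef_pos: [473.1, 410.1, 148.6]
tool_rot: [-3.137, -0.008, -0.04]
force: [-0.1, -0.4, -1.5]
width: 26.5
```

```bash
python3 -c "
from h import *
go([475,410,92])
p=snap('wrist','w5')[1]; print(proj(p,[[475,410,6]]))"
```

```text
t 4.9 pos [473.1 410.1 148.6] rpy [-3.137 -0.008 -0.04 ] F [-0.1 -0.4 -1.5] w 26.5 | SHIFT [ 1.5  0.2 56.6] n 57.0 TURN 0.0
[[329.04622775 227.42989523]]
```

View pics/w5.png

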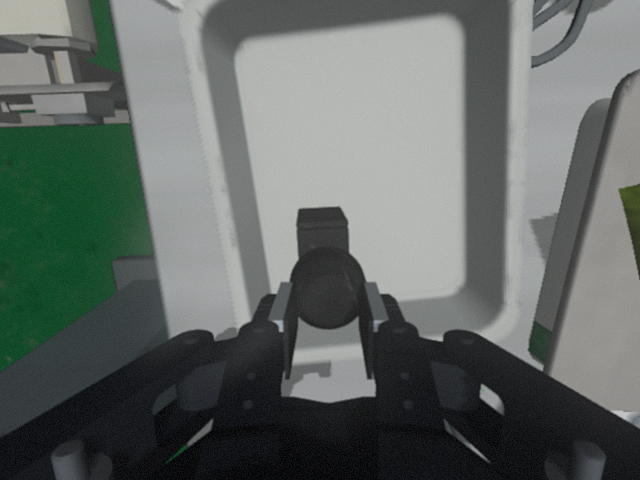

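Request:
{"name": "send_rows", "arguments": {
  "commands": [
    [20,2,0,20,0],
    [20,2,0,35,0],
    [20,2,0,46,0],
    [20,2,0,52,0],
    [20,2,0,56,0]
  ]
}}

```text
clock: 5.45
eef_pos: [473.1, 406.2, 87.8]
tool_rot: [3.138, -0.002, -0.041]
force: [-3.5, -4.3, 26.4]
width: 26.8
```

Request:
{"name": "send_rows", "arguments": {
  "commands": [
    [20,0,0,2,0],
    [20,0,0,3,0],
    [35,0,0,3,0],
    [45,0,0,3,0],
    [50,0,0,3,0]
  ]
}}

```text
clock: 5.95
eef_pos: [473.6, 406.5, 85.5]
tool_rot: [3.139, -0.003, -0.041]
force: [0.3, -0.3, 0.0]
width: 49.6
```

Request:
{"name": "send_rows", "arguments": {
  "commands": [
    [55,0,0,0,0],
    [55,0,0,0,0],
    [55,0,0,-40,0],
    [55,0,0,-90,0],
    [55,0,0,-140,0]
  ]
}}

```text
clock: 6.45
eef_pos: [472.7, 406.5, 226.5]
tool_rot: [3.138, -0.002, -0.041]
force: [0.7, 0.4, 0.1]
width: 54.7
```

Request:
{"name": "send_rows", "arguments": {
  "commands": [
    [55,0,0,-40,0],
    [55,0,0,-60,0],
    [55,0,0,-90,0],
    [55,0,0,-90,0],
    [55,0,0,-90,0]
  ]
}}

```text
clock: 6.95
eef_pos: [472.6, 406.9, 316.8]
tool_rot: [3.139, -0.002, -0.041]
force: [-0.5, -0.3, -0.3]
width: 54.8
```

```bash
python3 -c "
from h import *
go([480,-230,270],-0.12)
p=snap('wrist','w6')[1]"
```

```text
t 6.95 pos [472.6 406.9 316.8] rpy [ 3.139e+00 -2.000e-03 -4.100e-02] F [-0.5 -0.3 -0.3] w 54.8 | SHIFT [ 33.4 636.   48.5] n 639.0 TURN 4.53
```

View pics/w6.png

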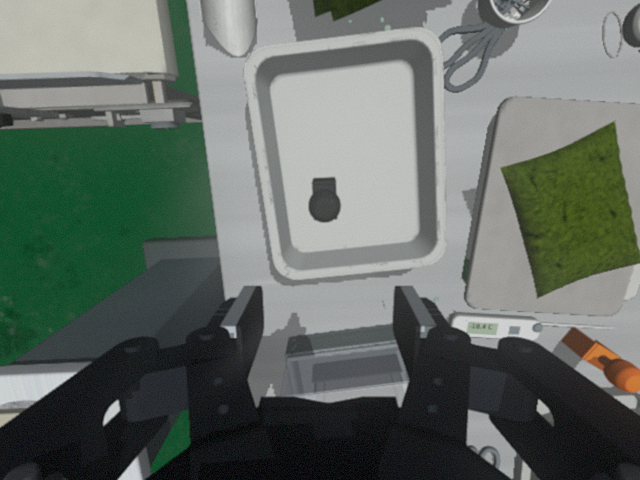

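Request:
{"name": "send_rows", "arguments": {
  "commands": [
    [55,0,50,0,0],
    [55,0,100,0,0],
    [55,0,150,0,0],
    [55,0,200,0,0],
    [55,0,250,0,0]
  ]
}}

```text
clock: 7.5
eef_pos: [460.9, 154.6, 315.3]
tool_rot: [3.136, 0.002, -0.041]
force: [1.3, -0.1, 0.4]
width: 54.7
```

Request:
{"name": "send_rows", "arguments": {
  "commands": [
    [55,0,50,0,4],
    [55,0,100,0,4],
    [55,0,150,0,4],
    [55,0,200,0,4],
    [55,0,250,0,4]
  ]
}}

```text
clock: 8.0
eef_pos: [449.4, -94.6, 315.6]
tool_rot: [3.136, 0.003, -0.111]
force: [-0.3, -0.1, -0.1]
width: 54.6
```

```bash
python3 -c "
from h import *
go([448,-345,150],-0.125)"
```

```text
t 8.0 pos [449.4 -94.6 315.6] rpy [ 3.136e+00  3.000e-03 -1.110e-01] F [-0.3 -0.1 -0.1] w 54.6 | SHIFT [ 26.8 248.1 166.8] n 300.0 TURN 0.82
```

Request:
{"name": "send_rows", "arguments": {
  "commands": [
    [40,5,45,20,1],
    [40,10,90,40,1],
    [40,15,135,60,1],
    [40,20,180,80,1],
    [40,25,225,100,1]
  ]
}}

```text
clock: 8.5
eef_pos: [447.8, -322.9, 214.5]
tool_rot: [3.137, 0.006, -0.128]
force: [1.5, 0.0, -0.7]
width: 40.0
```

Request:
{"name": "send_rows", "arguments": {
  "commands": [
    [40,0,24,30,0],
    [40,0,24,50,0],
    [40,0,24,65,0],
    [40,0,24,65,0],
    [40,0,24,65,0]
  ]
}}

```text
clock: 9.0
eef_pos: [443.9, -346.4, 148.9]
tool_rot: [3.138, 0.007, -0.128]
force: [0.1, -0.4, 1.2]
width: 39.9
```

```bash
python3 -c "
from h import *
go([446,-360,27],-0.125)
p=snap('wrist','w7')[1]; print(proj(p,[[454,-296,17],[446,-365,17],[437,-434,17]]))"
```

```text
t 9.0 pos [ 443.9 -346.4  148.9] rpy [ 3.138  0.007 -0.128] F [ 0.1 -0.4  1.2] w 39.9 | SHIFT [  4.7  12.8 121.9] n 123.0 TURN -0.16
[[334.14728545 164.59761995]
 [334.77656122 250.65680732]
 [334.20855488 326.7578174 ]]
```

View pics/w7.png

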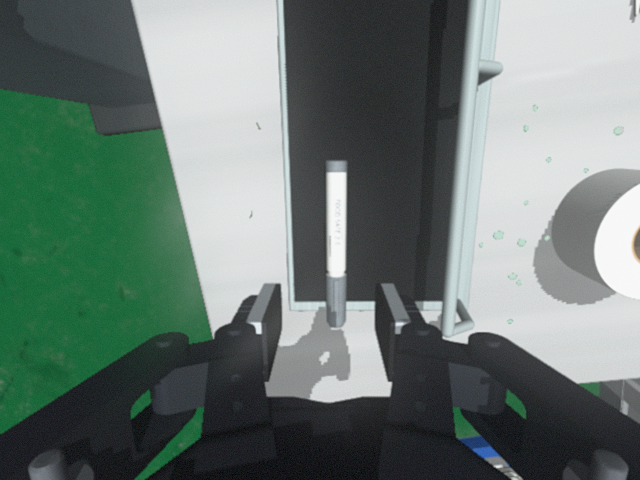

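Request:
{"name": "send_rows", "arguments": {
  "commands": [
    [40,6,12,40,0],
    [40,6,12,80,0],
    [40,6,12,105,0],
    [40,6,12,118,0],
    [40,6,12,123,0]
  ]
}}

```text
clock: 9.55
eef_pos: [448.3, -359.5, 26.3]
tool_rot: [3.138, 0.006, -0.127]
force: [0.6, -0.1, -0.1]
width: 40.0
```

Request:
{"name": "send_rows", "arguments": {
  "commands": [
    [40,0,0,0,0],
    [5,0,0,0,0],
    [5,0,0,0,0],
    [5,0,0,0,0],
    [5,0,0,0,0]
  ]
}}

```text
clock: 10.05
eef_pos: [448.5, -359.8, 26.9]
tool_rot: [3.137, 0.005, -0.127]
force: [0.2, -1.0, 0.1]
width: 5.1
```

Request:
{"name": "send_rows", "arguments": {
  "commands": [
    [5,0,0,0,0],
    [5,0,0,-40,0],
    [5,0,0,-90,0],
    [5,0,0,-140,0],
    [5,0,0,-190,0]
  ]
}}

```text
clock: 10.55
eef_pos: [449.3, -358.9, 218.9]
tool_rot: [3.137, 0.005, -0.127]
force: [1.3, -0.6, -0.0]
width: 4.9
```

```bash
python3 -c "
from h import *
go([545,440,300],0.05)
p=snap('wrist','w8')[1]"
```

```text
t 10.55 pos [ 449.3 -358.9  218.9] rpy [ 3.137  0.005 -0.127] F [ 1.3 -0.6 -0. ] w 4.9 | SHIFT [  -6.9 -804.2  -84.5] n 809.0 TURN -10.15
```

View pics/w8.png

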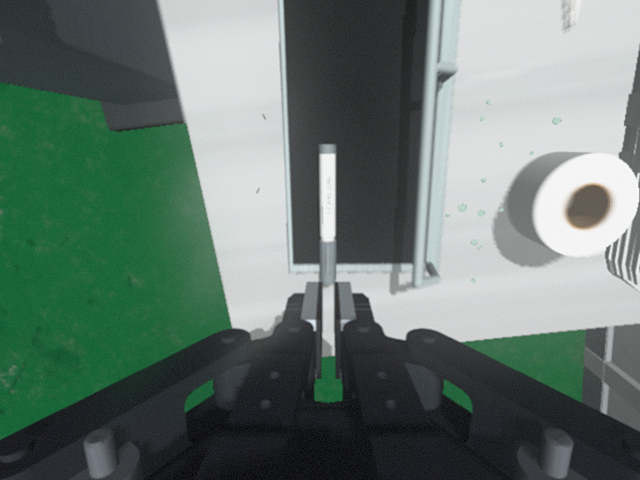

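Request:
{"name": "send_rows", "arguments": {
  "commands": [
    [35,0,0,40,0],
    [35,0,0,90,0],
    [35,0,0,135,0],
    [35,0,0,170,0],
    [35,0,0,180,0]
  ]
}}

```text
clock: 11.1
eef_pos: [452.3, -362.0, 43.9]
tool_rot: [3.133, -0.001, -0.127]
force: [-0.6, -0.1, -0.5]
width: 34.7
```

```bash
python3 -c "
from h import *
go([448,-360,22.5],-0.125)
p=snap('wrist','w9')[1]; print(proj(p,[[454,-296,17],[446,-365,17],[437,-434,17]]))"
```

```text
t 11.1 pos [ 452.3 -362.    43.9] rpy [ 3.133e+00 -1.000e-03 -1.270e-01] F [-0.6 -0.1 -0.5] w 34.7 | SHIFT [-4.5 -1.7 21.4] n 22.0 TURN -0.12
[[314.31949556 145.80366177]
 [317.18196786 281.59540998]
 [317.79018493 393.44474011]]
```

View pics/w9.png

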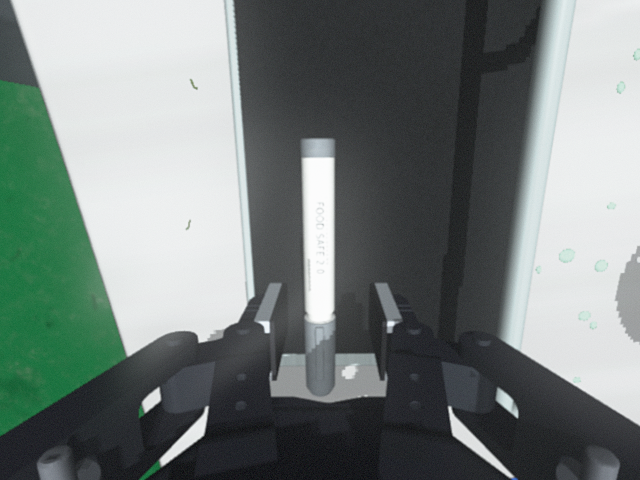

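Request:
{"name": "send_rows", "arguments": {
  "commands": [
    [35,-3,0,10,0],
    [35,-3,0,18,0],
    [28,-3,0,22,0],
    [28,-3,0,22,0],
    [28,-3,0,22,0]
  ]
}}

```text
clock: 11.65
eef_pos: [450.4, -362.5, 23.0]
tool_rot: [3.132, -0.003, -0.127]
force: [0.1, 1.4, 0.2]
width: 28.0
```

Request:
{"name": "send_rows", "arguments": {
  "commands": [
    [22,0,0,0,0],
    [16,0,0,0,0],
    [8,0,0,0,0],
    [8,0,0,0,0],
    [8,0,0,0,0]
  ]
}}

```text
clock: 12.15
eef_pos: [450.4, -362.5, 23.1]
tool_rot: [3.132, -0.003, -0.127]
force: [-1.2, 0.7, 0.4]
width: 8.0
```

```bash
python3 -c "
from h import *
p=snap('wrist','w10')[1]; s=ctrl.read_state(); print(proj(p,[s['eef_pos']]))
snap('side','sd10')
im=snap('scene','sc10')[0]; cv2.imwrite('pics/sc10z.png',cv2.resize(im[330:440,220:360,::-1],None,fx=5,fy=5))"
```

```text
[[328.23226293 296.36999969]]
```

View pics/w10.png

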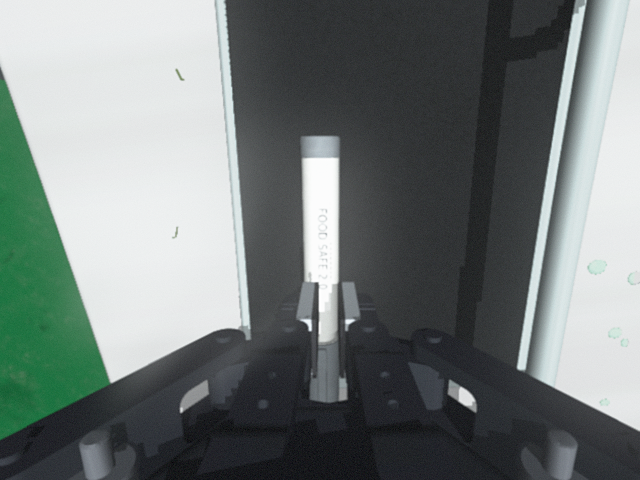

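View pics/sc10z.png

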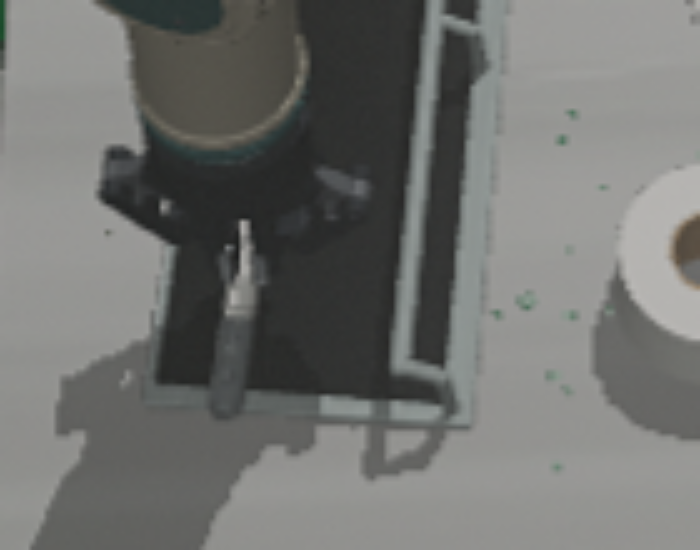

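Request:
{"name": "send_rows", "arguments": {
  "commands": [
    [30,-1,0,0,0],
    [30,-1,0,0,0],
    [30,-1,0,0,0],
    [30,-1,0,3,0],
    [30,-1,0,5,0]
  ]
}}

```text
clock: 12.8
eef_pos: [449.4, -362.4, 17.8]
tool_rot: [3.132, -0.003, -0.127]
force: [-0.5, 0.1, 0.5]
width: 30.1
```

Request:
{"name": "send_rows", "arguments": {
  "commands": [
    [30,0,0,2,0],
    [30,0,0,4,0],
    [30,0,0,5,0],
    [30,0,0,6,0],
    [30,0,0,6,0]
  ]
}}

```text
clock: 13.3
eef_pos: [449.3, -362.4, 11.6]
tool_rot: [3.133, -0.003, -0.127]
force: [-1.0, -0.5, 0.1]
width: 30.1
```

```bash
python3 -c "
from h import *
p=snap('wrist','w11')[1]; s=ctrl.read_state(); print(s['eef_pos'],s['force'],proj(p,[s['eef_pos']]))
"
```

```text
[ 449.33887919 -362.41364811   11.717308  ] [-0.03348308 -0.50222455  0.64284642] [[328.41285203 296.59933277]]
```

View pics/w11.png

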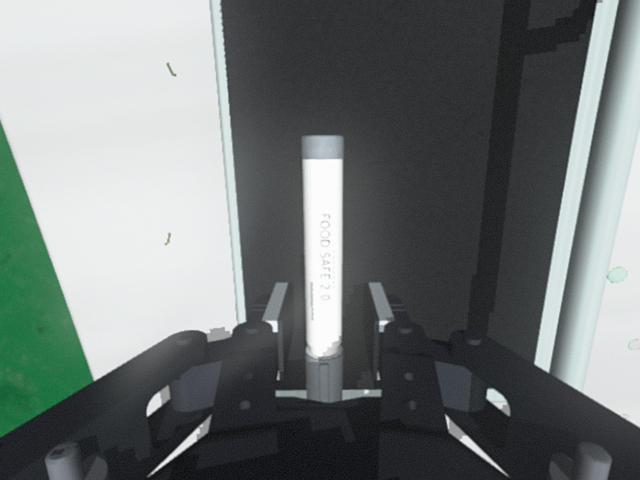

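Request:
{"name": "send_rows", "arguments": {
  "commands": [
    [30,0,0,2,0],
    [30,0,0,4,0],
    [30,0,0,5,0],
    [30,0,0,6,0],
    [30,0,0,6,0]
  ]
}}

```text
clock: 13.85
eef_pos: [449.3, -362.4, 5.6]
tool_rot: [3.133, -0.003, -0.127]
force: [-0.1, -0.7, -0.7]
width: 30.4
```

Request:
{"name": "send_rows", "arguments": {
  "commands": [
    [22,0,0,0,0],
    [16,0,0,0,0],
    [8,0,0,0,0],
    [8,0,0,0,0],
    [8,0,0,0,0]
  ]
}}

```text
clock: 14.35
eef_pos: [449.4, -362.4, 5.8]
tool_rot: [3.133, -0.003, -0.127]
force: [-0.4, 0.4, 3.2]
width: 13.0
```

Request:
{"name": "send_rows", "arguments": {
  "commands": [
    [30,0,0,0,0],
    [30,0,0,0,0],
    [30,0,0,3,0],
    [30,0,0,6,0],
    [30,0,0,9,0]
  ]
}}

```text
clock: 14.85
eef_pos: [449.5, -362.7, 0.8]
tool_rot: [3.131, -0.003, -0.127]
force: [-10.7, 8.7, 66.5]
width: 30.0
```

Request:
{"name": "send_rows", "arguments": {
  "commands": [
    [30,0,0,1,0],
    [22,0,0,1,0],
    [8,0,0,1,0],
    [8,0,0,1,0],
    [8,0,0,1,0]
  ]
}}

```text
clock: 15.35
eef_pos: [449.9, -363.5, 2.0]
tool_rot: [3.13, -0.004, -0.127]
force: [-2.9, 2.0, 22.2]
width: 13.6
```

Request:
{"name": "send_rows", "arguments": {
  "commands": [
    [8,0,0,0,0],
    [8,0,0,-20,0],
    [8,0,0,-50,0],
    [8,0,0,-90,0],
    [8,0,0,-130,0]
  ]
}}

```text
clock: 15.85
eef_pos: [449.0, -361.4, 132.3]
tool_rot: [3.131, -0.002, -0.127]
force: [0.0, -0.5, -0.7]
width: 13.4
```

```bash
python3 -c "
from h import *
go([540,420,300],0.05)
p=snap('wrist','w12')[1]; s=ctrl.read_state(); print(s['eef_pos'],s['force'],proj(p,[s['eef_pos']]))
"
```

```text
t 15.85 pos [ 449.  -361.4  132.3] rpy [ 3.131e+00 -2.000e-03 -1.270e-01] F [ 0.  -0.5 -0.7] w 13.4 | SHIFT [  -8.7 -784.7 -176.3] n 804.0 TURN -10.17
[ 452.60096242 -363.70214214  138.92079507] [ 1.06987925 -0.31984864  3.76288189] [[337.07235328 306.69324237]]
```

View pics/w12.png

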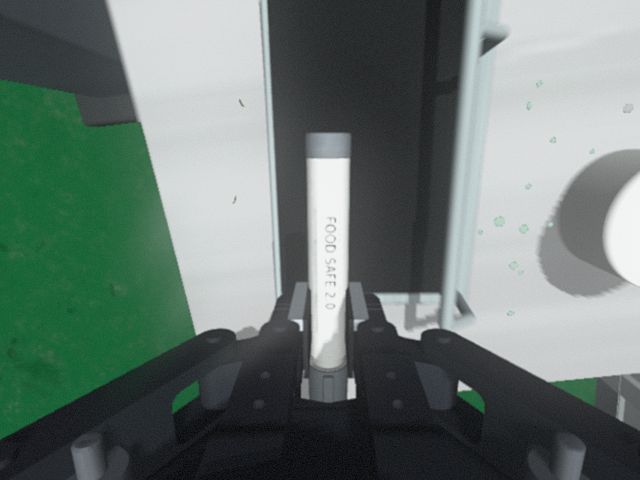

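Request:
{"name": "send_rows", "arguments": {
  "commands": [
    [5,0,-20,-50,0],
    [5,0,-50,-90,0],
    [5,0,-90,-130,0],
    [5,0,-135,-145,0],
    [5,0,-180,-145,0]
  ]
}}

```text
clock: 16.4
eef_pos: [474.9, -188.3, 282.8]
tool_rot: [3.124, -0.017, -0.13]
force: [0.9, 0.1, -0.2]
width: 13.8
```

Request:
{"name": "send_rows", "arguments": {
  "commands": [
    [5,0,-50,0,0],
    [5,0,-100,0,0],
    [5,0,-150,0,0],
    [5,0,-200,0,0],
    [5,0,-250,0,0]
  ]
}}

```text
clock: 16.9
eef_pos: [507.1, 61.0, 277.8]
tool_rot: [3.123, -0.017, -0.13]
force: [1.2, -1.1, 0.5]
width: 13.5
```

Request:
{"name": "send_rows", "arguments": {
  "commands": [
    [5,0,-50,0,-2],
    [5,0,-100,0,-4],
    [5,0,-150,0,-6],
    [5,0,-200,0,-8],
    [5,0,-250,0,-10]
  ]
}}

```text
clock: 17.4
eef_pos: [539.4, 308.8, 272.3]
tool_rot: [3.12, -0.013, 0.046]
force: [1.2, 0.5, -0.3]
width: 14.0
```

```bash
python3 -c "
from h import *
go([535,477,150],0.05)
"
```

```text
t 17.4 pos [539.4 308.8 272.3] rpy [ 3.12  -0.013  0.046] F [ 1.2  0.5 -0.3] w 14.0 | SHIFT [   1.7 -170.8  118.7] n 208.0 TURN -0.25
```

Request:
{"name": "send_rows", "arguments": {
  "commands": [
    [5,0,-50,0,0],
    [5,0,-100,10,0],
    [5,0,-150,40,0],
    [5,0,-171,80,0],
    [5,0,-171,120,0]
  ]
}}

```text
clock: 17.9
eef_pos: [530.5, 483.5, 146.6]
tool_rot: [3.125, -0.012, 0.052]
force: [-0.0, 0.6, -0.3]
width: 13.4
```

```bash
python3 -c "
from h import *
go([535,477,6],0.03)
snap('wrist','w13')"
```

```text
t 17.9 pos [530.5 483.5 146.6] rpy [ 3.125 -0.012  0.052] F [-0.   0.6 -0.3] w 13.4 | SHIFT [  2.4   4.4 140.8] n 141.0 TURN 1.23
```

View pics/w13.png

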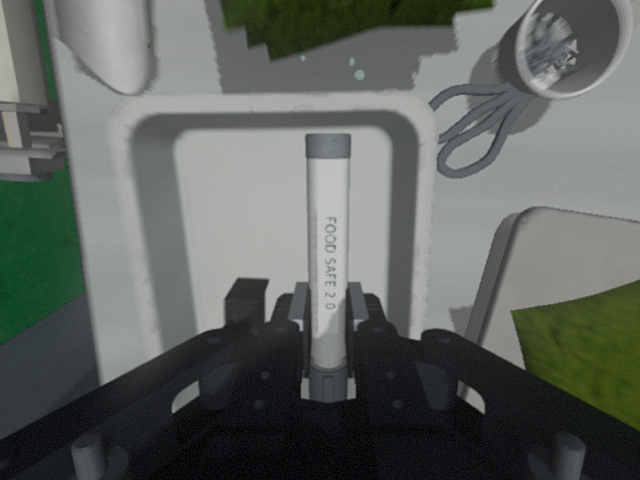

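```bash
python3 -c "
from h import *
p=ctrl.camera_params('wrist')
T=np.array(p['cam_to_world']); s=ctrl.read_state()
# tool frame
M=R.from_euler('xyz',s['tool_rot']).as_matrix()
Rt=M.T@T[:3,:3]; tt=M.T@(T[:3,3]-s['eef_pos'])
M2=R.from_euler('xyz',[3.139,-.002,-.041]).as_matrix()
q=dict(p); T2=np.eye(4); T2[:3,:3]=M2@Rt; T2[:3,3]=M2@tt+[472.6,406.9,316.8]; q['cam_to_world']=T2
print(onz(q,325,206,104),tt)
for c in [(275,68),(415,62),(292,250),(418,240)]: print(onz(q,*c,6).round())
"
```

```text
[470.09927846 412.38642609 104.        ] [-4.43264398e-02 -6.64652298e+01 -1.49579567e+02]
[417. 562.   6.]
[582. 562.   6.]
[422. 338.   6.]
[591. 345.   6.]
```

Request:
{"name": "send_rows", "arguments": {
  "commands": [
    [5,2,2,40,1],
    [5,2,2,80,1],
    [5,2,2,110,1],
    [5,2,2,130,1],
    [5,2,2,137,1]
  ]
}}

```text
clock: 18.45
eef_pos: [529.6, 467.9, -0.3]
tool_rot: [3.107, 0.001, 0.032]
force: [-8.9, -11.2, 34.1]
width: 13.4
```

Request:
{"name": "send_rows", "arguments": {
  "commands": [
    [10,0,0,0,0],
    [20,0,0,0,0],
    [26,0,0,0,0],
    [30,0,0,0,0],
    [30,0,0,0,0]
  ]
}}

```text
clock: 18.95
eef_pos: [529.8, 467.8, -0.1]
tool_rot: [3.107, 0.001, 0.031]
force: [-0.4, -0.1, -0.6]
width: 29.9
```

Request:
{"name": "send_rows", "arguments": {
  "commands": [
    [30,0,0,-30,0],
    [30,0,0,-80,0],
    [30,0,0,-130,0],
    [30,0,0,-180,0],
    [30,0,0,-230,0]
  ]
}}

```text
clock: 19.45
eef_pos: [529.5, 475.5, 231.9]
tool_rot: [3.107, 0.001, 0.031]
force: [0.6, 0.8, -0.5]
width: 30.0
```

Request:
{"name": "send_rows", "arguments": {
  "commands": [
    [30,0,20,-45,0],
    [30,0,70,-60,0],
    [30,0,120,-60,0],
    [30,0,120,-60,0],
    [30,0,120,-60,0]
  ]
}}

```text
clock: 19.95
eef_pos: [534.2, 355.5, 296.6]
tool_rot: [3.107, -0.0, 0.028]
force: [-0.9, 1.9, -0.1]
width: 30.3
```

```bash
python3 -c "
from h import *
go([460,120,300],0.08)
snap('wrist','w14')"
```

```text
t 19.95 pos [534.2 355.5 296.6] rpy [ 3.107 -0.     0.028] F [-0.9  1.9 -0.1] w 30.3 | SHIFT [-80.7 233.3   4.7] n 247.0 TURN -2.98
```

View pics/w14.png

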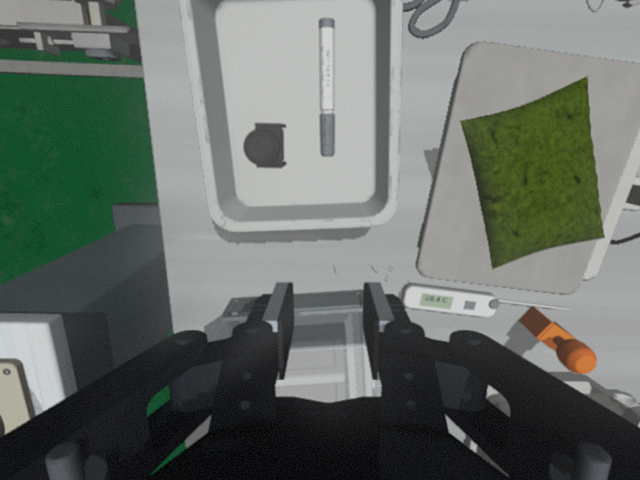

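```bash
python3 -c "
from h import *
go([460,60,310],0.08)"
```

```text
t 20.0 pos [533.4 357.6 296.3] rpy [3.108e+00 1.000e-03 3.100e-02] F [0.1 0.9 0.5] w 29.8 | SHIFT [-82.5 295.5  -3.8] n 307.0 TURN -2.83
```

Request:
{"name": "send_rows", "arguments": {
  "commands": [
    [45,-16,50,0,0],
    [45,-32,100,0,0],
    [45,-48,150,0,0],
    [45,-64,200,0,-1],
    [45,-80,250,-3,-2]
  ]
}}

```text
clock: 20.5
eef_pos: [463.7, 117.8, 306.2]
tool_rot: [3.109, 0.003, 0.07]
force: [0.7, -0.9, 0.7]
width: 45.0
```

```bash
python3 -c "
from h import *
go([460,60,310],0.08)"
```

```text
t 20.5 pos [463.7 117.8 306.2] rpy [3.109e+00 3.000e-03 7.000e-02] F [ 0.7 -0.9  0.7] w 45.0 | SHIFT [-7.7 57.5 -1.9] n 58.0 TURN -0.59
```

Request:
{"name": "send_rows", "arguments": {
  "commands": [
    [45,0,50,0,0],
    [45,0,58,0,0],
    [45,0,58,0,0]
  ]
}}

```text
clock: 20.8
eef_pos: [468.2, 59.7, 308.0]
tool_rot: [3.109, 0.003, 0.068]
force: [-0.6, 0.7, 0.6]
width: 45.1
```

```bash
python3 -c "
from h import *
go([460,60,310],0.08)
snap('wrist','w15')"
```

```text
t 20.8 pos [468.2  59.7 308. ] rpy [3.109e+00 3.000e-03 6.800e-02] F [-0.6  0.7  0.6] w 45.1 | SHIFT [-8.2 -0.8 -2. ] n 8.0 TURN -0.7
```

View pics/w15.png

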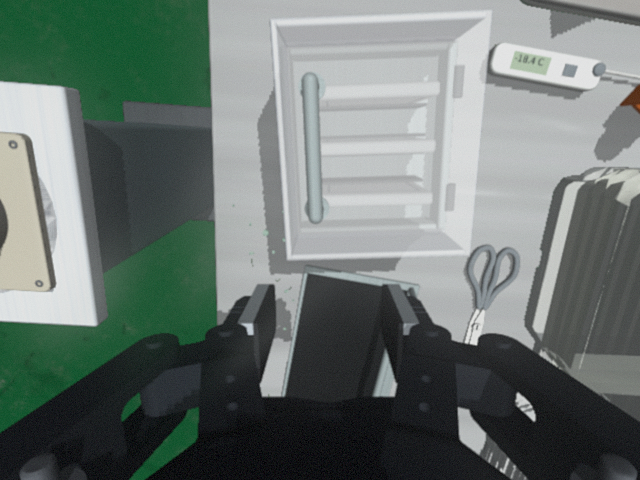

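```bash
python3 -c "
from h import *
p=ctrl.camera_params('wrist')
for n,u,v,z in [('h1',311,78,174),('h2',316,217,174),('hood fl',287,22,141),('hood bl',490,12,141),('hood br',470,255,141),('hood fr',290,258,141),('b1',325,90,120),('b1e',438,89,120),('b2',325,147,120),('b2e',434,146,120),('b3',325,199,120),('b3e',431,199,120)]: print(n,onz(p,u,v,z).round(1))
im=cv2.imread('pics/w15.png'); cv2.imwrite('pics/w15z.png',cv2.resize(im[5:265,260:500],None,fx=2.3,fy=2.3))
"
```

```text
h1 [447.7 169.3 174. ]
h2 [457.6  66.8 174. ]
hood fl [425.1 211.7 141. ]
hood bl [580.  228.8 141. ]
hood br [602.1  33.2 141. ]
hood fr [435.1  18.1 141. ]
b1 [457.4 167.7 120. ]
b1e [555.2 175.2 120. ]
b2 [460.7 120.  120. ]
b2e [559.4 127.8 120. ]
b3 [464.   72.3 120. ]
b3e [564.2  79.5 120. ]
```

View pics/w15z.png

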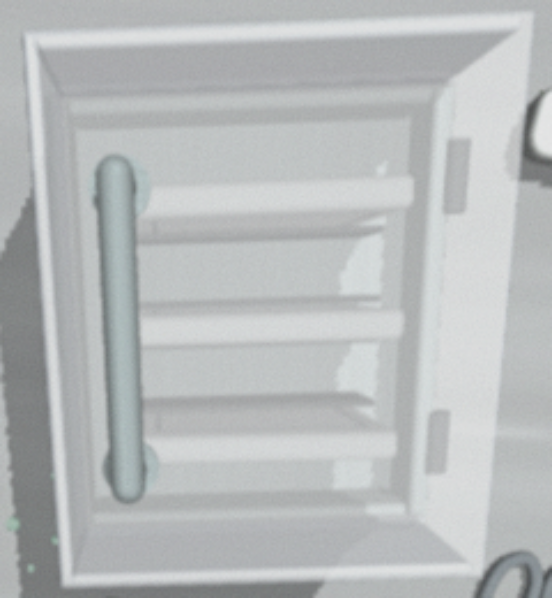

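```bash
cat >> h.py <<'E'
import pickle
_s=snap
def snap(name,fn):
    im,p=_s(name,fn); pickle.dump(p,open('pics/'+fn+'.pkl','wb')); return im,p
def P(fn): return pickle.load(open('pics/'+fn+'.pkl','rb'))
E
python3 -c "
from h import *
go([452,110,250],0.09)
snap('wrist','w16')
go([452,110,250],0.09)
im=cv2.imread('pics/w16.png'); cv2.imwrite('pics/w16z.png',cv2.resize(im[5:265,260:500],None,fx=2.3,fy=2.3))
"
```

```text
t 20.85 pos [468.1  61.6 308. ] rpy [3.111e+00 3.000e-03 7.100e-02] F [-1.1  0.4 -0.3] w 45.1 | SHIFT [-12.5 -51.2  56.5] n 77.0 TURN -1.1
t 20.9 pos [468.   62.5 308. ] rpy [3.111e+00 3.000e-03 7.300e-02] F [ 0.1 -0.   0.2] w 45.6 | SHIFT [-12.4 -50.3  56.5] n 77.0 TURN -0.99
```

View pics/w16z.png

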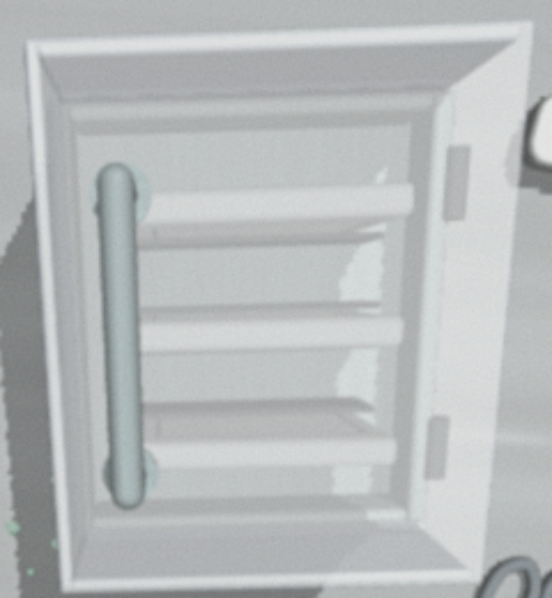

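```bash
python3 -c "
from h import *
p=P('w16'); 
Z=lambda u,v:(260+u/2.3,5+v/2.3)
for n,u,v,z in [('h1',116,165,180),('h2',128,507,180),('b1',150,207,120),('b1e',412,197,120),('b2e',402,330,120),('b2',145,336,120),('b3e',395,450,120),('b3',145,456,120),('fl',30,45,141),('bl',530,27,141)]: print(n,onz(p,*Z(u,v),z).round(1))
ps=ctrl.camera_params('scene'); pd=ctrl.camera_params('side')
a=np.array([[449,165,174],[459,65,174],[555,173,120]])
print(proj(ps,a),proj(pd,a))
"
```

```text
h1 [447.6 169.3 180. ]
h2 [457.9  61.3 180. ]
b1 [457.9 163.7 120. ]
b1e [556.4 174.  120. ]
b2e [560.4 125.7 120. ]
b2 [459.2 116.2 120. ]
b3e [565.2  78.  120. ]
b3 [462.4  68.1 120. ]
fl [414.4 209.2 141. ]
bl [581.  225.8 141. ]
[[265.88917275 180.94370454]
 [269.35366221 208.78008092]
 [304.44620607 190.50803188]] [[357.51402332 260.32556541]
 [365.32905876 242.57139409]
 [321.53928528 269.91611497]]
```

```bash
python3 -c "
from h import *
go([453,114,220],0.096)"
```

```text
t 20.9 pos [468.   62.5 308. ] rpy [3.111e+00 3.000e-03 7.300e-02] F [ 0.1 -0.   0.2] w 45.6 | SHIFT [-11.  -55.1  86.4] n 103.0 TURN -1.33
```

Request:
{"name": "send_rows", "arguments": {
  "commands": [
    [45,-12,-40,30,-1],
    [45,-12,-54,60,-1],
    [45,-12,-54,85,-1],
    [45,-12,-54,87,-1],
    [45,-12,-54,87,-1]
  ]
}}

```text
clock: 21.4
eef_pos: [451.9, 114.6, 219.3]
tool_rot: [3.112, 0.004, 0.093]
force: [-0.3, 0.2, -0.4]
width: 44.8
```

```bash
python3 -c "
from h import *
go([453,114,158],0.096)
p=snap('wrist','w17')[1]; print(proj(p,[[449,165,174],[453,115,174]]))
go([453,114,158],0.096)"
```

```text
t 21.4 pos [451.9 114.6 219.3] rpy [3.112 0.004 0.093] F [-0.3  0.2 -0.4] w 44.8 | SHIFT [ 1.3 -1.1 61.3] n 61.0 TURN -0.16
[[331.80003448 173.26318206]
 [330.3442657  261.49740607]]
t 21.45 pos [452.6 114.3 220. ] rpy [3.112e+00 2.000e-03 9.200e-02] F [ 0.3 -0.2 -0.1] w 44.9 | SHIFT [ 0.5 -1.6 62. ] n 62.0 TURN -0.23
```

View pics/w17.png

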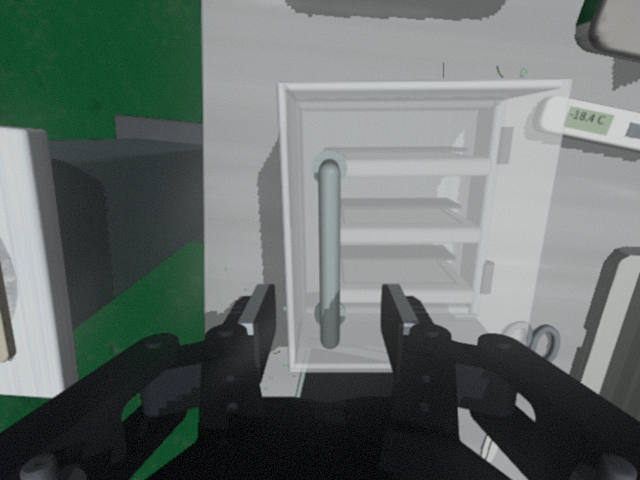

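Request:
{"name": "send_rows", "arguments": {
  "commands": [
    [45,0,0,20,0],
    [45,0,0,40,0],
    [45,0,0,55,0],
    [45,0,0,60,0],
    [45,0,0,62,0]
  ]
}}

```text
clock: 21.95
eef_pos: [453.4, 112.7, 158.7]
tool_rot: [3.112, 0.001, 0.092]
force: [0.2, 0.2, 1.0]
width: 44.8
```

Request:
{"name": "send_rows", "arguments": {
  "commands": [
    [25,0,0,0,0],
    [10,0,0,0,0],
    [4,0,0,0,0],
    [4,0,0,0,0],
    [4,0,0,0,0]
  ]
}}

```text
clock: 22.45
eef_pos: [452.6, 112.7, 159.6]
tool_rot: [3.111, 0.002, 0.092]
force: [-3.8, -0.1, 5.4]
width: 9.5
```

```bash
python3 -c "
from h import *
p=snap('wrist','w18')[1]
go([453,114,158],0.096)"
```

```text
t 22.5 pos [452.6 112.7 159.6] rpy [3.111e+00 2.000e-03 9.200e-02] F [-4.   0.6  5.4] w 9.4 | SHIFT [ 0.6 -1.3  1.5] n 2.0 TURN -0.22
```

View pics/w18.png

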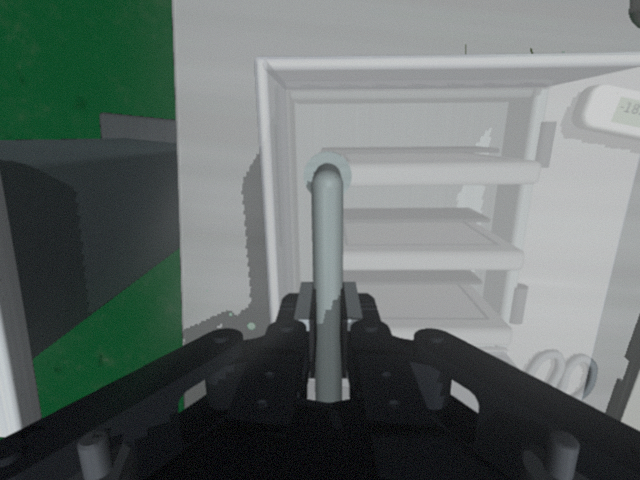

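Request:
{"name": "send_rows", "arguments": {
  "commands": [
    [4,6,0,-7,0],
    [4,13,0,-13,0],
    [4,19,1,-19,0],
    [4,26,1,-25,0],
    [4,34,1,-30,0]
  ]
}}

```text
clock: 23.0
eef_pos: [485.5, 115.9, 190.0]
tool_rot: [3.111, 0.005, 0.092]
force: [-6.0, 1.5, 0.3]
width: 9.3
```

```bash
python3 -c "
from h import *
go([453,114,158],0.096)"
```

```text
t 23.0 pos [485.5 115.9 190. ] rpy [3.111 0.005 0.092] F [-6.   1.5  0.3] w 9.3 | SHIFT [-32.4  -2.   32.1] n 46.0 TURN -0.21
```

Request:
{"name": "send_rows", "arguments": {
  "commands": [
    [4,8,0,-5,0],
    [4,16,0,-9,0],
    [4,24,0,-13,0],
    [4,32,0,-17,0],
    [4,40,0,-20,0]
  ]
}}

```text
clock: 23.5
eef_pos: [524.1, 119.7, 211.4]
tool_rot: [3.11, 0.008, 0.092]
force: [-8.3, -0.5, 11.1]
width: 9.0
```

```bash
python3 -c "
from h import *
go([453,114,158],0.096)"
```

```text
t 23.5 pos [524.1 119.7 211.4] rpy [3.11  0.008 0.092] F [-8.3 -0.5 11.1] w 9.0 | SHIFT [-70.9  -2.6  53.9] n 89.0 TURN -0.24
```

Request:
{"name": "send_rows", "arguments": {
  "commands": [
    [4,8,0,-2,0],
    [4,16,0,-4,0],
    [4,24,0,-6,0],
    [4,32,0,-8,0],
    [4,40,0,-9,0]
  ]
}}

```text
clock: 24.0
eef_pos: [565.6, 123.7, 221.9]
tool_rot: [3.109, 0.006, 0.092]
force: [-4.7, -0.4, 9.6]
width: 9.4
```

```bash
python3 -c "
from h import *
go([453,114,158],0.096)
snap('wrist','w19')
snap('side','sd19')"
```

```text
t 24.0 pos [565.6 123.7 221.9] rpy [3.109 0.006 0.092] F [-4.7 -0.4  9.6] w 9.4 | SHIFT [-112.6   -2.7   64.5] n 130.0 TURN -0.25
```

View pics/sd19.png

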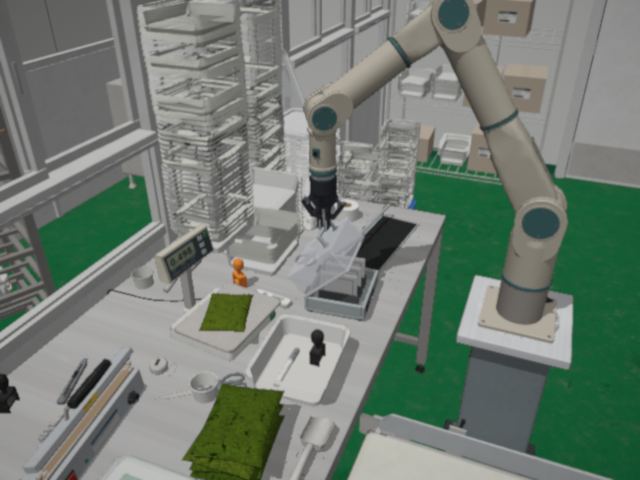

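Request:
{"name": "send_rows", "arguments": {
  "commands": [
    [4,9,0,0,0],
    [4,18,0,-1,0],
    [4,27,0,-1,0],
    [4,36,0,0,0],
    [4,45,0,1,0]
  ]
}}

```text
clock: 24.6
eef_pos: [613.2, 128.5, 221.6]
tool_rot: [3.111, 0.002, 0.091]
force: [-2.0, 0.7, 6.2]
width: 9.0
```

```bash
python3 -c "
from h import *
go([453,114,158],0.096)"
```

```text
t 24.6 pos [613.2 128.5 221.6] rpy [3.111e+00 2.000e-03 9.100e-02] F [-2.   0.7  6.2] w 9.0 | SHIFT [-160.8   -2.1   63.9] n 173.0 TURN -0.28
```

Request:
{"name": "send_rows", "arguments": {
  "commands": [
    [14,2,0,0,0],
    [18,4,0,-3,0],
    [20,8,0,-25,0],
    [20,8,0,-60,0],
    [20,8,0,-100,0]
  ]
}}

```text
clock: 25.1
eef_pos: [620.8, 131.6, 321.4]
tool_rot: [3.11, 0.005, 0.091]
force: [0.8, 0.1, 0.2]
width: 19.9
```

Request:
{"name": "send_rows", "arguments": {
  "commands": [
    [30,-30,0,-10,0],
    [30,-60,0,-10,0],
    [30,-90,0,-10,0],
    [30,-90,0,-10,0],
    [30,-90,0,-10,0]
  ]
}}

```text
clock: 25.6
eef_pos: [531.6, 123.4, 332.4]
tool_rot: [3.109, 0.003, 0.091]
force: [1.2, 0.3, 0.5]
width: 30.4
```

```bash
python3 -c "
from h import *
go([510,60,310],-1.475)
snap('side','sd20')"
```

```text
t 25.6 pos [531.6 123.4 332.4] rpy [3.109e+00 3.000e-03 9.100e-02] F [1.2 0.3 0.5] w 30.4 | SHIFT [-27.2  60.5  24.4] n 71.0 TURN 89.7
```

View pics/sd20.png

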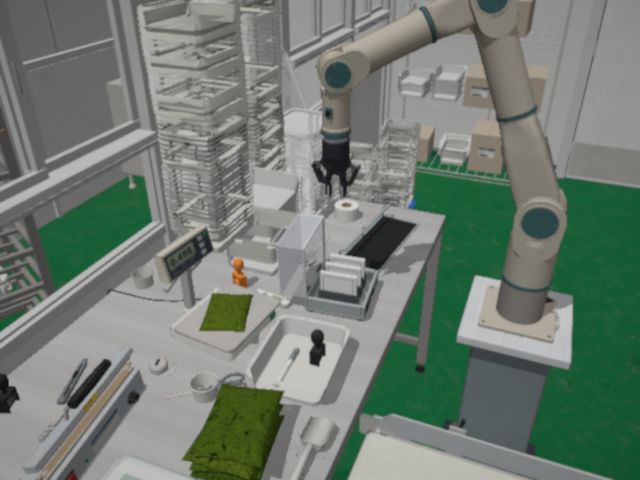

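Request:
{"name": "send_rows", "arguments": {
  "commands": [
    [30,-27,45,20,0],
    [30,-27,60,20,0],
    [30,-27,60,20,0],
    [30,-27,60,20,0],
    [30,-27,60,20,0]
  ]
}}

```text
clock: 26.15
eef_pos: [511.7, 62.1, 314.2]
tool_rot: [3.111, 0.002, 0.091]
force: [0.2, 0.1, 0.0]
width: 30.1
```

```bash
python3 -c "
from h import *
snap('wrist','w21')
go([510,60,310],1.667)
im=cv2.imread('pics/w21.png'); cv2.imwrite('pics/w21z.png',cv2.resize(im[20:280,230:490],None,fx=2.3,fy=2.3))"
```

```text
t 26.2 pos [511.4  62.2 314.2] rpy [3.111e+00 2.000e-03 9.200e-02] F [-0.1  0.9  1. ] w 30.2 | SHIFT [-1.6  2.   4.3] n 5.0 TURN -90.24
```

View pics/w21z.png

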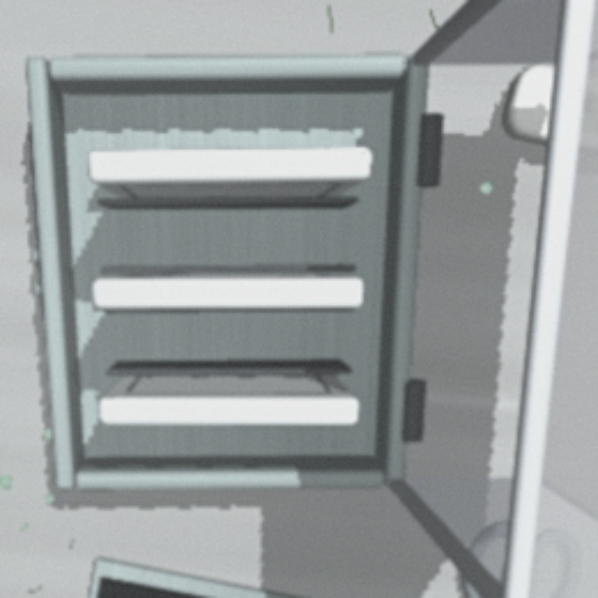

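```bash
python3 -c "
from h import *
p=P('w21'); Z=lambda u,v:(230+u/2.3,20+v/2.3)
for n,a,b in [('1',(90,166),(371,163)),('2',(94,293),(363,291)),('3',(100,410),(358,409))]:
    A=onz(p,*Z(*a),120);B=onz(p,*Z(*b),120); print(n,A.round(1),B.round(1),'mid',((A+B)/2).round(1),np.linalg.norm(B-A).round(1),np.arctan2(*(B-A)[1::-1]).round(3))
for c in [(30,60),(425,60),(60,487),(403,480)]: print(onz(p,*Z(*c),55).round(1))
"
```

```text
1 [449.6 162.4 120. ] [557.4 173.4 120. ] mid [503.5 167.9 120. ] 108.4 0.101
2 [453.2 115.2 120. ] [561.1 125.9 120. ] mid [507.1 120.6 120. ] 108.4 0.099
3 [457.8  67.9 120. ] [565.8  78.3 120. ] mid [511.8  73.1 120. ] 108.5 0.096
[410.7 208.9  55. ]
[585.  224.8  55. ]
[430.1  13.7  55. ]
[605.3  33.6  55. ]
```

Request:
{"name": "send_rows", "arguments": {
  "commands": [
    [26,0,0,0,-8],
    [26,0,0,0,-16],
    [26,0,0,0,-24],
    [26,0,0,0,-32],
    [26,0,0,0,-40]
  ]
}}

```text
clock: 26.7
eef_pos: [511.9, 63.6, 314.4]
tool_rot: [3.12, 0.02, 0.797]
force: [-1.0, -0.0, -0.1]
width: 26.2
```

Request:
{"name": "send_rows", "arguments": {
  "commands": [
    [26,0,0,0,-8],
    [26,0,0,0,-16],
    [26,0,0,0,-24],
    [26,0,0,0,-32],
    [26,0,0,0,-40]
  ]
}}

```text
clock: 27.2
eef_pos: [512.4, 64.8, 314.6]
tool_rot: [3.137, 0.029, 1.503]
force: [0.4, 0.1, -0.0]
width: 26.2
```

```bash
python3 -c "
from h import *
go([512,73,180],1.668)"
```

```text
t 27.2 pos [512.4  64.8 314.6] rpy [3.137 0.029 1.503] F [ 0.4  0.1 -0. ] w 26.2 | SHIFT [ 12.   -1.5 134.3] n 135.0 TURN -9.45
```

Request:
{"name": "send_rows", "arguments": {
  "commands": [
    [26,10,-1,30,-8],
    [26,12,-1,75,-9],
    [26,12,-1,115,-9],
    [26,12,-1,134,-9],
    [26,12,-1,134,-9]
  ]
}}

```text
clock: 27.7
eef_pos: [510.9, 73.4, 177.9]
tool_rot: [-3.136, 0.029, 1.662]
force: [-0.9, 0.8, 0.4]
width: 25.9
```

```bash
python3 -c "
from h import *
go([512,73,90],1.668)
p=snap('wrist','w22')[1];print(proj(p,[[512,73,120],[458,68,120]]))
go([512,73,90],1.668)"
```

```text
t 27.7 pos [510.9  73.4 177.9] rpy [-3.136  0.029  1.662] F [-0.9  0.8  0.4] w 25.9 | SHIFT [ 2.   1.5 87.9] n 88.0 TURN -0.35
[[328.83608009 258.96876442]
 [328.798988   168.58253523]]
t 27.75 pos [512.2  74.  179.7] rpy [-3.139  0.028  1.662] F [-0.1  0.6 -0.3] w 26.0 | SHIFT [ 1.6 -0.1 89.7] n 90.0 TURN -0.36
```

View pics/w22.png

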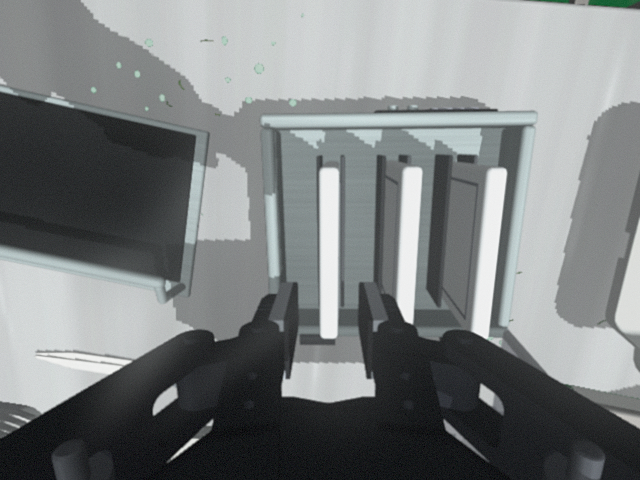

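Request:
{"name": "send_rows", "arguments": {
  "commands": [
    [26,1,0,30,0],
    [26,1,0,55,0],
    [26,2,0,75,0],
    [26,2,0,85,0],
    [26,2,0,90,0]
  ]
}}

```text
clock: 28.25
eef_pos: [513.0, 74.0, 90.2]
tool_rot: [-3.141, 0.028, 1.662]
force: [-0.5, -0.2, -0.2]
width: 26.1
```

Request:
{"name": "send_rows", "arguments": {
  "commands": [
    [16,0,0,0,0],
    [8,0,0,0,0],
    [4,0,0,0,0],
    [4,0,0,0,0],
    [4,0,0,0,0]
  ]
}}

```text
clock: 28.75
eef_pos: [514.0, 74.4, 91.2]
tool_rot: [3.14, 0.028, 1.662]
force: [0.2, -0.2, 6.1]
width: 10.4
```

```bash
python3 -c "
from h import *
p=snap('wrist','w23')[1]
go([512,73,190],1.668)"
```

```text
t 28.8 pos [514.   74.4  91.2] rpy [3.14  0.028 1.662] F [-1.  -0.6  5.7] w 11.1 | SHIFT [ -3.9  -2.  -98.7] n 99.0 TURN -0.35
```

View pics/w23.png

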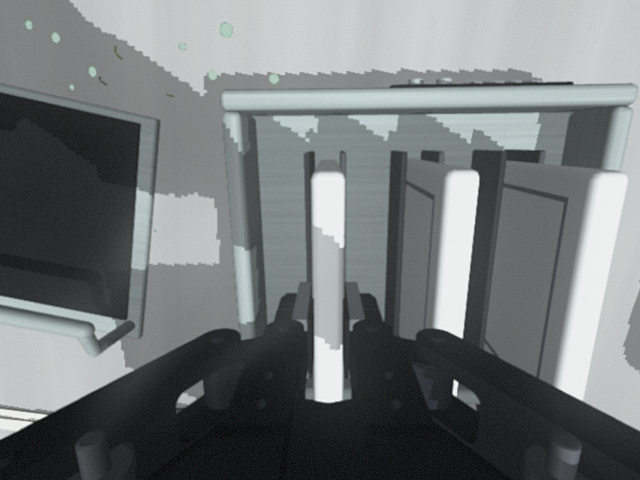

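Request:
{"name": "send_rows", "arguments": {
  "commands": [
    [4,-1,0,-15,0],
    [4,-1,0,-40,0],
    [4,-2,0,-70,0],
    [4,-3,0,-100,0],
    [4,-3,0,-120,0]
  ]
}}

```text
clock: 29.3
eef_pos: [514.1, 74.8, 213.2]
tool_rot: [3.138, 0.028, 1.662]
force: [0.9, -0.3, -1.7]
width: 11.0
```

```bash
python3 -c "
from h import *
p=snap('wrist','w24')[1]
go([490,-220,220],-0.122)"
```

```text
t 29.35 pos [515.6  75.5 215.6] rpy [3.134 0.027 1.662] F [0.5 0.5 0.6] w 10.7 | SHIFT [-292.   -52.3    3.2] n 297.0 TURN 102.2
```

View pics/w24.png

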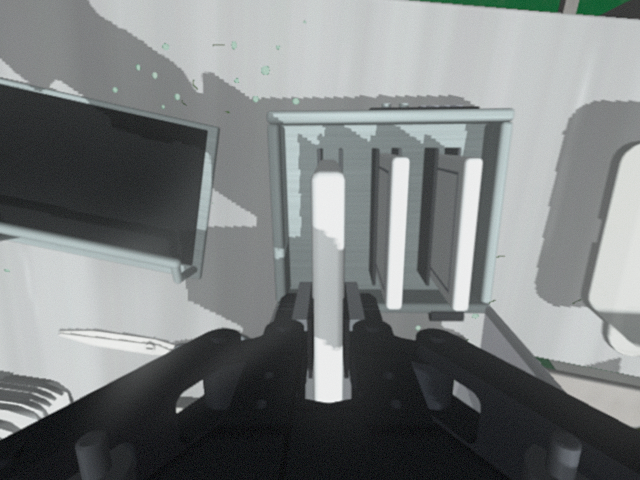

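Request:
{"name": "send_rows", "arguments": {
  "commands": [
    [4,-45,-5,0,8],
    [4,-90,-10,0,16],
    [4,-135,-15,0,24],
    [4,-180,-25,0,32],
    [4,-220,-40,0,40]
  ]
}}

```text
clock: 29.85
eef_pos: [495.3, -149.6, 220.8]
tool_rot: [3.118, 0.016, 0.957]
force: [0.9, -0.3, -1.3]
width: 10.7
```

```bash
python3 -c "
from h import *
go([490,-220,215],-0.122)"
```

```text
t 29.85 pos [ 495.3 -149.6  220.8] rpy [3.118 0.016 0.957] F [ 0.9 -0.3 -1.3] w 10.7 | SHIFT [-60.5  36.1   7.6] n 71.0 TURN 61.8
```

Request:
{"name": "send_rows", "arguments": {
  "commands": [
    [4,-30,18,4,8],
    [4,-60,36,7,16],
    [4,-60,36,7,24],
    [4,-60,36,7,32],
    [4,-60,36,7,40]
  ]
}}

```text
clock: 30.35
eef_pos: [489.3, -219.7, 214.7]
tool_rot: [3.114, -0.002, 0.252]
force: [0.6, 0.7, -1.3]
width: 10.8
```

Request:
{"name": "send_rows", "arguments": {
  "commands": [
    [4,0,0,0,8],
    [4,0,0,0,16],
    [4,0,0,0,22],
    [4,0,0,0,22],
    [4,0,0,0,22]
  ]
}}

```text
clock: 30.85
eef_pos: [489.0, -219.5, 214.2]
tool_rot: [3.117, -0.011, -0.129]
force: [-0.1, -0.2, -2.1]
width: 11.0
```

```bash
python3 -c "
from h import *
go([490,-220,215],-0.122)
p=snap('wrist','w25')[1]
go([490,-220,215],-0.122)"
```

```text
t 30.85 pos [ 489.  -219.5  214.2] rpy [ 3.117 -0.011 -0.129] F [-0.1 -0.2 -2.1] w 11.0 | SHIFT [ 1.1  0.4 -0.7] n 1.0 TURN -0.41
t 30.9 pos [ 489.1 -219.6  214.3] rpy [ 3.117 -0.011 -0.129] F [-0.5  1.2 -1.7] w 10.6 | SHIFT [ 1.   0.3 -0.6] n 1.0 TURN -0.43
```

View pics/w25.png

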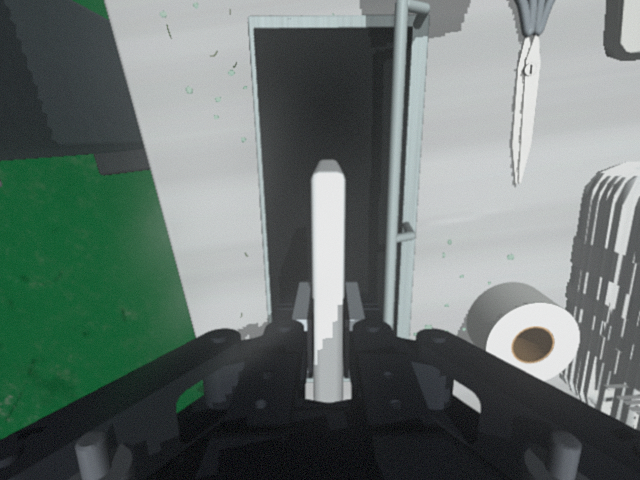

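```bash
python3 -c "
from h import *
p=P('w25')
im=cv2.imread('pics/w25.png'); cv2.imwrite('pics/w25z.png',cv2.resize(im[0:330,230:450],None,fx=2.4,fy=1.8))
for n,u,v,z in [('plateFL',248,17,6),('matFL',255,29,8),('matF300',271,300,8),('rail20',400,20,60),('rail200',394,200,60),('rail320',391,320,60)]: print(n,onz(p,u,v,z).round(1))
"
```

```text
plateFL [443.6 -43.7   6. ]
matFL [448.1 -54.1   8. ]
matF300 [ 416.5 -312.7    8. ]
rail20 [563.2 -75.9  60. ]
rail200 [ 548.8 -210.2   60. ]
rail320 [ 537.2 -324.4   60. ]
```

View pics/w25z.png

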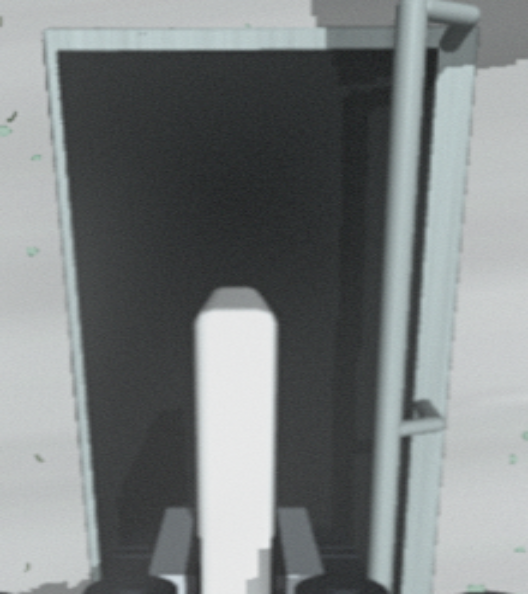

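```bash
cat >> h.py <<'E'
RO=np.array([545.5,-247.5]); RY=-0.12
def rk(x,y,z):
    c,s=np.cos(RY),np.sin(RY); return [RO[0]+c*x-s*y, RO[1]+s*x+c*y, z]
def loc(pos):
    c,s=np.cos(RY),np.sin(RY); d=np.array(pos[:2])-RO; return np.array([c*d[0]+s*d[1],-s*d[0]+c*d[1]])
E
python3 -c "
from h import *
go(rk(-36,-120.5,160),-0.12)"
```

```text
t 30.9 pos [ 489.1 -219.6  214.3] rpy [ 3.117 -0.011 -0.129] F [-0.5  1.2 -1.7] w 10.6 | SHIFT [ 24.1 139.9  58.1] n 153.0 TURN -0.54
```

Request:
{"name": "send_rows", "arguments": {
  "commands": [
    [4,8,45,10,0],
    [4,16,90,25,0],
    [4,24,130,45,0],
    [4,24,140,58,-0.5],
    [4,24,140,58,-0.5]
  ]
}}

```text
clock: 31.4
eef_pos: [492.6, -364.6, 157.6]
tool_rot: [3.118, -0.007, -0.124]
force: [-0.5, 1.2, -1.1]
width: 11.1
```

```bash
python3 -c "
from h import *
go(rk(-36,-120.5,81),-0.12)
snap('wrist','w26');snap('scene','s26')
go(rk(-36,-120.5,81),-0.12)"
```

```text
t 31.4 pos [ 492.6 -364.6  157.6] rpy [ 3.118 -0.007 -0.124] F [-0.5  1.2 -1.1] w 11.1 | SHIFT [ 2.  -3.9 76.5] n 77.0 TURN -0.22
t 31.5 pos [ 495.3 -361.3  159.9] rpy [ 3.119 -0.01  -0.119] F [ 0.2  0.4 -1. ] w 10.8 | SHIFT [-0.6 -0.3 78.9] n 79.0 TURN 0.04
```

View pics/w26.png

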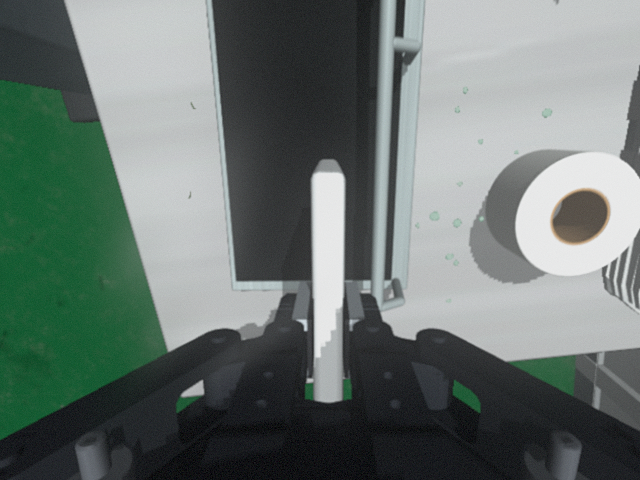

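```bash
python3 -c "
from h import *
p=P('w26')
for n,u,v,z in [('railend',377,306,57),('rail100',386,100,60),('rail250',379,250,60),('plateFR',233,291,6),('matF',222,150,8)]: X=onz(p,u,v,z);print(n,X.round(1),loc(X).round(1))
"
```

```text
railend [ 523.7 -424.5   57. ] [  -0.5 -178.4]
rail100 [ 541.4 -278.1   60. ] [ -0.4 -30.9]
rail250 [ 528.6 -378.6   60. ] [  -1.1 -132.2]
plateFR [ 399.3 -419.4    6. ] [-124.5 -188.2]
matF [ 415.8 -295.8    8. ] [-123.   -63.5]
```

Request:
{"name": "send_rows", "arguments": {
  "commands": [
    [4,0,0,25,0],
    [4,-1,0,50,0],
    [4,-1,-1,66,0],
    [4,-1,-1,74,0],
    [4,-1,-1,78,0]
  ]
}}

```text
clock: 32.0
eef_pos: [496.0, -360.4, 82.2]
tool_rot: [3.119, -0.011, -0.117]
force: [-0.5, -0.4, -1.2]
width: 10.9
```

```bash
python3 -c "
from h import *
go(rk(-36,-120.5,80),-0.12)
print(loc(ctrl.read_state()['eef_pos']))"
```

```text
t 32.0 pos [ 496.  -360.4   82.2] rpy [ 3.119 -0.011 -0.117] F [-0.5 -0.4 -1.2] w 10.9 | SHIFT [-0.4  2.4  2.3] n 3.0 TURN 0.18
[ -35.63490805 -118.05757324]
```

Request:
{"name": "send_rows", "arguments": {
  "commands": [
    [4,0,2,1,0],
    [4,0,2,2,0],
    [4,0,2,3,0]
  ]
}}

```text
clock: 32.3
eef_pos: [496.5, -362.9, 80.2]
tool_rot: [3.119, -0.013, -0.117]
force: [0.9, -2.1, 3.8]
width: 10.7
```

Request:
{"name": "send_rows", "arguments": {
  "commands": [
    [12,0,0,0,0],
    [16,0,0,0,0],
    [22,0,0,0,0],
    [28,0,0,0,0],
    [32,0,0,0,0]
  ]
}}

```text
clock: 32.8
eef_pos: [496.5, -362.9, 80.3]
tool_rot: [3.119, -0.013, -0.117]
force: [-0.1, -0.3, -0.4]
width: 31.8
```

```bash
python3 -c "
from h import *
snap('wrist','w27');
s=snap('scene','s27')[0]; cv2.imwrite('pics/s27z.png',cv2.resize(s[260:430,220:400,::-1],None,fx=3.5,fy=3.5))
go(rk(12,-120.5,80),-0.12)"
```

```text
t 32.9 pos [ 496.5 -362.9   80.2] rpy [ 3.119 -0.013 -0.117] F [ 0.1 -0.3 -0.3] w 32.1 | SHIFT [46.9  0.1  0.8] n 47.0 TURN 0.18
```

View pics/w27.png

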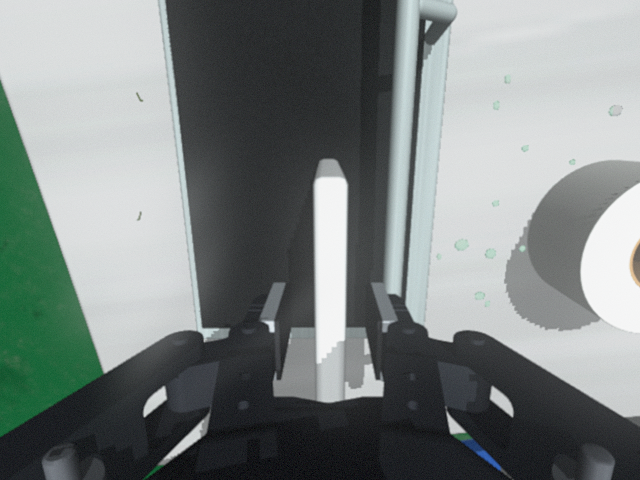

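View pics/s27z.png

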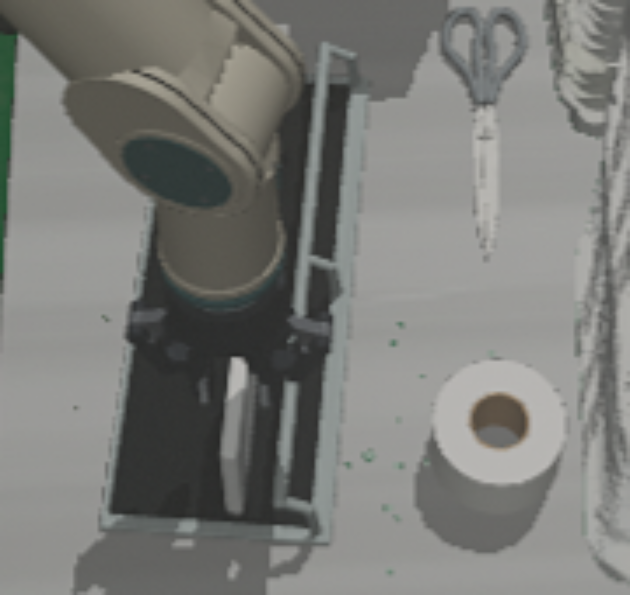

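Board stands free between the pads. Now push it back slowly.

Request:
{"name": "send_rows", "arguments": {
  "commands": [
    [32,6,0,0,0],
    [32,12,0,0,0],
    [32,17,0,0,0],
    [32,22,0,0,0],
    [32,26,0,0,0]
  ]
}}

```text
clock: 33.4
eef_pos: [523.0, -365.9, 80.5]
tool_rot: [3.119, -0.013, -0.117]
force: [-0.1, -0.1, 0.4]
width: 32.0
```

Request:
{"name": "send_rows", "arguments": {
  "commands": [
    [32,4,0,0,0],
    [32,8,0,0,0],
    [32,12,0,0,0],
    [32,16,0,0,0],
    [32,20,0,0,0]
  ]
}}

```text
clock: 33.9
eef_pos: [543.1, -368.2, 80.8]
tool_rot: [3.119, -0.013, -0.117]
force: [-0.1, -0.2, -0.6]
width: 32.3
```

```bash
python3 -c "
from h import *
snap('wrist','w28');
s=snap('scene','s28')[0]; cv2.imwrite('pics/s28z.png',cv2.resize(s[260:430,220:400,::-1],None,fx=3.5,fy=3.5))
go(rk(12,-120.5,80),-0.12)"
```

```text
t 34.0 pos [ 543.5 -368.2   80.8] rpy [ 3.119 -0.014 -0.116] F [ 0.  -0.4  0.4] w 32.1 | SHIFT [-0.5  0.4  0.8] n 1.0 TURN 0.22
```

View pics/w28.png

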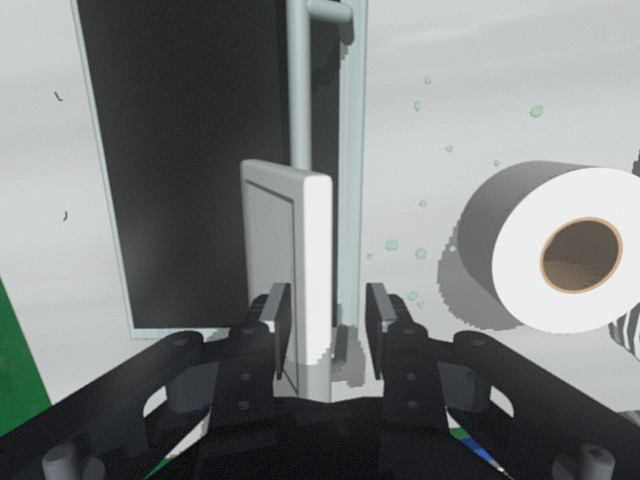

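View pics/s28z.png

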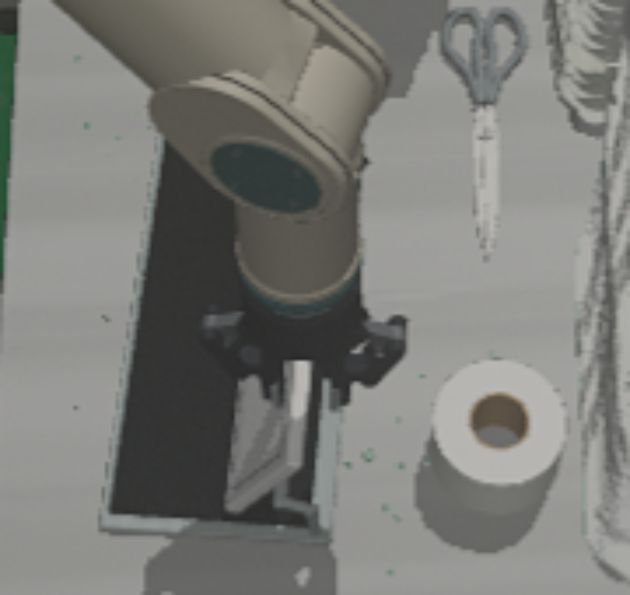

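Request:
{"name": "send_rows", "arguments": {
  "commands": [
    [32,0,0,-15,0],
    [32,0,0,-40,0],
    [32,0,0,-80,0],
    [32,0,0,-125,0],
    [32,0,0,-150,0]
  ]
}}

```text
clock: 34.5
eef_pos: [543.3, -365.1, 236.0]
tool_rot: [3.116, -0.019, -0.116]
force: [0.8, 0.1, 0.1]
width: 32.2
```

```bash
python3 -c "
from h import *
snap('wrist','w29');
go([507,121,240],1.668)"
```

```text
t 34.55 pos [ 544.9 -366.   239.5] rpy [ 3.114 -0.024 -0.116] F [ 1.7 -0.4  2.7] w 31.7 | SHIFT [ -94.1 -479.1  -16.1] n 489.0 TURN -102.23
```

View pics/w29.png

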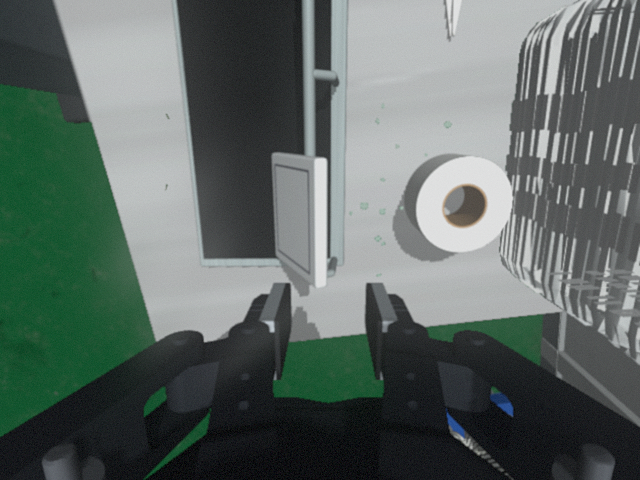

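```bash
python3 -c "
from h import *
p=P('w29')
for n,u,v,z in [('top far',321,157,100),('top near',320,285,100),('bot far',273,155,12),('railend',332,272,57)]: X=onz(p,u,v,z);print(n,X.round(1),loc(X).round(1))
"
```

```text
top far [ 546.6 -311.3  100. ] [  8.7 -63.2]
top near [ 532.7 -418.1  100. ] [   7.7 -170.9]
bot far [ 498.  -308.8   12. ] [-39.8 -66.5]
railend [ 543.7 -424.4   57. ] [  19.4 -175.9]
```

Request:
{"name": "send_rows", "arguments": {
  "commands": [
    [28,-25,-40,-10,-8],
    [28,-45,-85,-16,-16],
    [28,-60,-130,-16,-24],
    [28,-75,-175,-16,-32],
    [28,-85,-220,-16,-40]
  ]
}}

```text
clock: 35.05
eef_pos: [484.5, -135.9, 248.3]
tool_rot: [3.103, -0.0, 0.587]
force: [1.3, 0.7, 0.2]
width: 28.3
```

```bash
python3 -c "
from h import *
go([507,121,240],1.668)"
```

```text
t 35.05 pos [ 484.5 -135.9  248.3] rpy [ 3.103 -0.     0.587] F [1.3 0.7 0.2] w 28.3 | SHIFT [ 160.9 -201.6    0.7] n 258.0 TURN -61.96
```

Request:
{"name": "send_rows", "arguments": {
  "commands": [
    [28,30,-38,0,-8],
    [28,60,-76,0,-16],
    [28,90,-114,0,-24],
    [28,120,-152,0,-32],
    [28,150,-190,0,-40]
  ]
}}

```text
clock: 35.55
eef_pos: [504.3, 106.8, 242.1]
tool_rot: [3.11, 0.025, 1.289]
force: [0.8, 0.5, 0.1]
width: 27.6
```

```bash
python3 -c "
from h import *
go([507,121,180],1.668)"
```

```text
t 35.55 pos [504.3 106.8 242.1] rpy [3.11  0.025 1.289] F [0.8 0.5 0.1] w 27.6 | SHIFT [16.  -3.3 61.7] n 64.0 TURN -21.69
```

Request:
{"name": "send_rows", "arguments": {
  "commands": [
    [28,16,-3,20,-8],
    [28,16,-3,40,-16],
    [28,16,-3,62,-22],
    [28,16,-3,62,-22],
    [28,16,-3,62,-22]
  ]
}}

```text
clock: 36.05
eef_pos: [507.3, 120.8, 180.3]
tool_rot: [3.122, 0.035, 1.671]
force: [0.3, 0.1, -0.3]
width: 27.6
```

```bash
python3 -c "
from h import *
p=snap('wrist','w30')[1];print(proj(p,[[507,120.6,120],[453,115.2,120]]))
go([507,120.6,90],1.668)"
```

```text
[[330.19010813 253.20725396]
 [330.39860603 163.18302434]]
t 36.1 pos [507.8 121.  180.9] rpy [3.12  0.035 1.671] F [ 1.1  0.3 -0.6] w 28.1 | SHIFT [ 2.9 -2.8 90.8] n 91.0 TURN 0.16
```

View pics/w30.png

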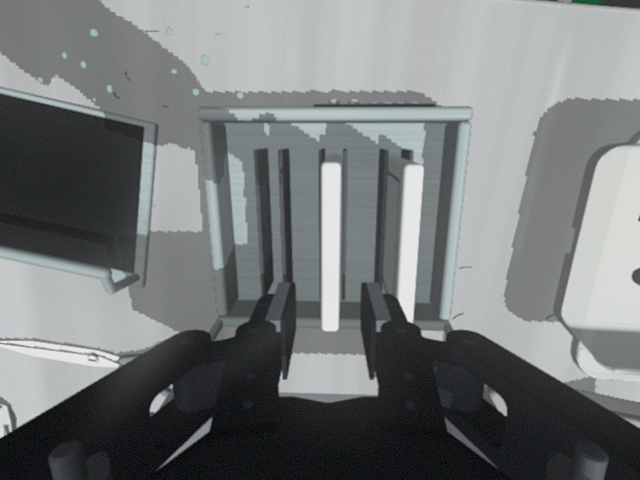

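Request:
{"name": "send_rows", "arguments": {
  "commands": [
    [28,1,-1,30,0],
    [28,2,-2,55,0],
    [28,3,-3,75,0],
    [28,3,-3,86,0],
    [28,3,-3,91,0]
  ]
}}

```text
clock: 36.6
eef_pos: [507.3, 120.7, 90.0]
tool_rot: [3.119, 0.035, 1.67]
force: [-0.9, -0.4, 0.7]
width: 27.8
```

Request:
{"name": "send_rows", "arguments": {
  "commands": [
    [16,0,0,0,0],
    [8,0,0,0,0],
    [4,0,0,0,0],
    [4,0,0,0,0],
    [4,0,0,0,0]
  ]
}}

```text
clock: 37.1
eef_pos: [508.1, 121.0, 90.9]
tool_rot: [3.117, 0.035, 1.67]
force: [-0.8, 0.8, 6.3]
width: 10.8
```

```bash
python3 -c "
from h import *
p=snap('wrist','w31')[1]
s=ctrl.read_state(); go(list(s['eef_pos'][:2])+[215],1.668)"
```

```text
t 37.15 pos [508.1 121.   90.9] rpy [3.117 0.035 1.67 ] F [-0.2  0.2  5.5] w 10.9 | SHIFT [  -4.3    3.  -124. ] n 124.0 TURN 0.09
```

View pics/w31.png

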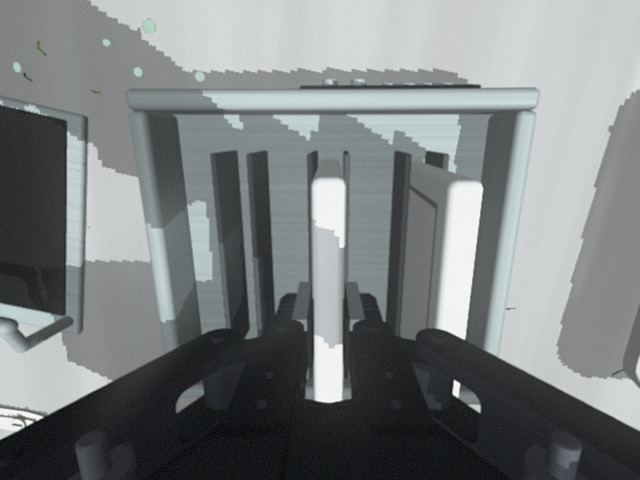

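Request:
{"name": "send_rows", "arguments": {
  "commands": [
    [4,-1,0,-15,0],
    [4,-2,1,-40,0],
    [4,-3,2,-70,0],
    [4,-4,3,-100,0],
    [4,-4,3,-124,0]
  ]
}}

```text
clock: 37.65
eef_pos: [508.1, 121.1, 216.5]
tool_rot: [3.117, 0.035, 1.669]
force: [0.1, 0.2, -1.8]
width: 11.1
```

```bash
python3 -c "
from h import *
go(rk(-70,0,220),-0.12)"
```

```text
t 37.65 pos [508.1 121.1 216.5] rpy [3.117 0.035 1.669] F [ 0.1  0.2 -1.8] w 11.1 | SHIFT [-355.3  -67.5    7.2] n 362.0 TURN 102.51
```

Request:
{"name": "send_rows", "arguments": {
  "commands": [
    [4,-45,-8,0,8],
    [4,-90,-16,0,16],
    [4,-135,-25,0,24],
    [4,-180,-34,0,32],
    [4,-225,-43,2,40]
  ]
}}

```text
clock: 38.15
eef_pos: [486.7, -108.9, 221.5]
tool_rot: [3.1, 0.011, 0.965]
force: [1.3, -0.1, -0.8]
width: 11.0
```

```bash
python3 -c "
from h import *
go(rk(-60,0,220),-0.12)"
```

```text
t 38.15 pos [ 486.7 -108.9  221.5] rpy [3.1   0.011 0.965] F [ 1.3 -0.1 -0.8] w 11.0 | SHIFT [-108.5   74.     5.8] n 131.0 TURN 62.19
```

Request:
{"name": "send_rows", "arguments": {
  "commands": [
    [4,-30,20,1,8],
    [4,-60,40,2,16],
    [4,-90,60,4,24],
    [4,-108,74,6,32],
    [4,-108,74,6,40]
  ]
}}

```text
clock: 38.65
eef_pos: [484.8, -244.7, 219.2]
tool_rot: [3.101, -0.017, 0.255]
force: [-0.7, 1.5, -1.2]
width: 10.7
```

Request:
{"name": "send_rows", "arguments": {
  "commands": [
    [4,0,0,0,8],
    [4,0,0,0,16],
    [4,0,0,0,22],
    [4,0,0,0,22],
    [4,0,0,0,22]
  ]
}}

```text
clock: 39.15
eef_pos: [484.6, -244.5, 219.0]
tool_rot: [3.111, -0.03, -0.126]
force: [0.4, -0.2, -0.7]
width: 11.1
```

```bash
python3 -c "
from h import *
go(rk(-36,0,150),-0.12)"
```

```text
t 39.15 pos [ 484.6 -244.5  219. ] rpy [ 3.111 -0.03  -0.126] F [ 0.4 -0.2 -0.7] w 11.1 | SHIFT [22.8 -6.6 69.6] n 73.0 TURN -0.32
```

Request:
{"name": "send_rows", "arguments": {
  "commands": [
    [4,20,-6,20,0],
    [4,23,-7,45,0],
    [4,23,-7,65,0],
    [4,23,-7,70,0],
    [4,23,-7,70,0]
  ]
}}

```text
clock: 39.65
eef_pos: [509.5, -242.7, 149.0]
tool_rot: [3.111, -0.028, -0.125]
force: [-0.1, 0.7, -1.8]
width: 10.9
```

```bash
python3 -c "
from h import *
p=snap('wrist','w32')[1]; print(loc(ctrl.read_state()['eef_pos']))
go(rk(-36,0,82),-0.12)"
```

```text
[-35.62377348   0.32466431]
t 39.7 pos [ 510.2 -242.9  149.9] rpy [ 3.111 -0.03  -0.125] F [ 1.3  0.1 -1.5] w 10.5 | SHIFT [-2.4 -1.8 67.8] n 68.0 TURN -0.28
```

View pics/w32.png

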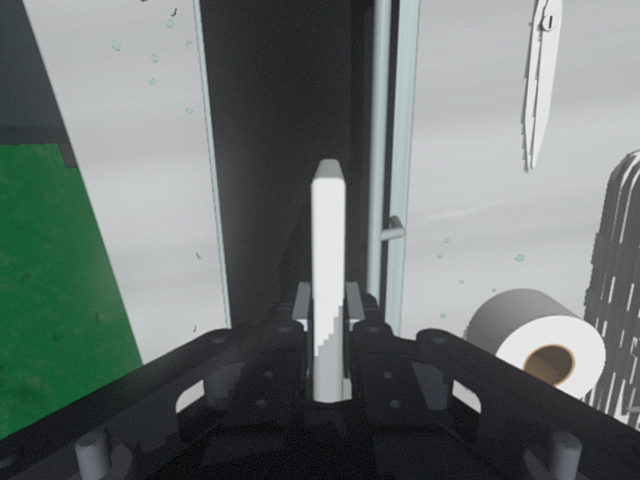

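```bash
python3 -c "
from h import *
p=P('w32'); X=onz(p,328,180,178);print(loc(X)); 
p=P('w26'); X=onz(p,328,172,160+28);print(loc(X))"
```

```text
[-37.03073766  56.60458076]
[-38.63288895 -63.96257253]
```

Request:
{"name": "send_rows", "arguments": {
  "commands": [
    [4,-1,-1,25,0],
    [4,-2,-1,45,0],
    [4,-2,-2,58,0],
    [4,-2,-2,65,0],
    [4,-2,-2,68,0]
  ]
}}

```text
clock: 40.2
eef_pos: [510.6, -243.1, 81.9]
tool_rot: [3.111, -0.031, -0.125]
force: [-0.9, 0.6, -1.7]
width: 10.5
```

Request:
{"name": "send_rows", "arguments": {
  "commands": [
    [4,0,0,1,0],
    [4,0,0,2,0],
    [4,0,0,3,0]
  ]
}}

```text
clock: 40.5
eef_pos: [511.2, -243.4, 79.5]
tool_rot: [3.111, -0.032, -0.125]
force: [-0.3, -0.4, -1.5]
width: 10.7
```

```bash
python3 -c "
from h import *
print(loc(ctrl.read_state()['eef_pos']))
go(rk(12,0,80),-0.12)"
```

```text
[-34.5810298   -0.04654444]
t 40.5 pos [ 511.2 -243.4   79.5] rpy [ 3.111 -0.032 -0.125] F [-0.3 -0.4 -1.5] w 10.7 | SHIFT [46.6 -0.3  1. ] n 47.0 TURN -0.27
```

Request:
{"name": "send_rows", "arguments": {
  "commands": [
    [4,-3,0,1,0],
    [4,-3,0,2,0],
    [4,-3,0,3,0]
  ]
}}

```text
clock: 40.8
eef_pos: [510.0, -243.8, 78.9]
tool_rot: [3.109, -0.036, -0.125]
force: [-3.1, 1.3, 24.3]
width: 10.6
```

Request:
{"name": "send_rows", "arguments": {
  "commands": [
    [4,0,0,-1,0],
    [14,0,0,-1,0],
    [20,0,0,-1,0],
    [27,0,0,-1,0],
    [32,0,0,-1,0]
  ]
}}

```text
clock: 41.3
eef_pos: [509.7, -243.7, 79.6]
tool_rot: [3.109, -0.035, -0.125]
force: [0.1, -0.4, 0.2]
width: 31.9
```

```bash
python3 -c "
from h import *
snap('wrist','w33')
go(rk(12,0,80),-0.12)"
```

```text
t 41.35 pos [ 509.7 -243.8   79.6] rpy [ 3.109 -0.036 -0.125] F [ 0.1 -0.3 -0.1] w 32.0 | SHIFT [48.  -0.9  1.3] n 48.0 TURN -0.3
```

View pics/w33.png

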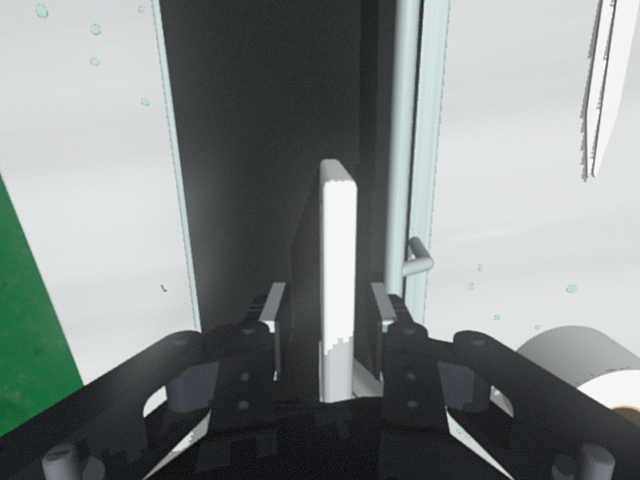

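Request:
{"name": "send_rows", "arguments": {
  "commands": [
    [32,6,0,0,0],
    [32,12,0,0,0],
    [32,17,0,0,0],
    [32,22,0,0,0],
    [32,26,0,1,0]
  ]
}}

```text
clock: 41.85
eef_pos: [536.3, -247.0, 79.6]
tool_rot: [3.109, -0.036, -0.125]
force: [-0.4, -0.8, 0.2]
width: 32.1
```

Request:
{"name": "send_rows", "arguments": {
  "commands": [
    [32,5,0,0,0],
    [32,10,0,0,0],
    [32,14,0,0,0],
    [32,18,0,0,0],
    [32,22,0,0,0]
  ]
}}

```text
clock: 42.35
eef_pos: [558.2, -249.8, 80.4]
tool_rot: [3.109, -0.036, -0.125]
force: [0.1, 0.1, -0.4]
width: 32.0
```

```bash
python3 -c "
from h import *
snap('wrist','w34')
go(rk(12,0,80),-0.12)"
```

```text
t 42.4 pos [ 559.2 -249.8   80.4] rpy [ 3.109 -0.037 -0.125] F [ 1.3 -0.4 -0.9] w 31.8 | SHIFT [-1.8 -0.7  0.3] n 2.0 TURN -0.28
```

View pics/w34.png

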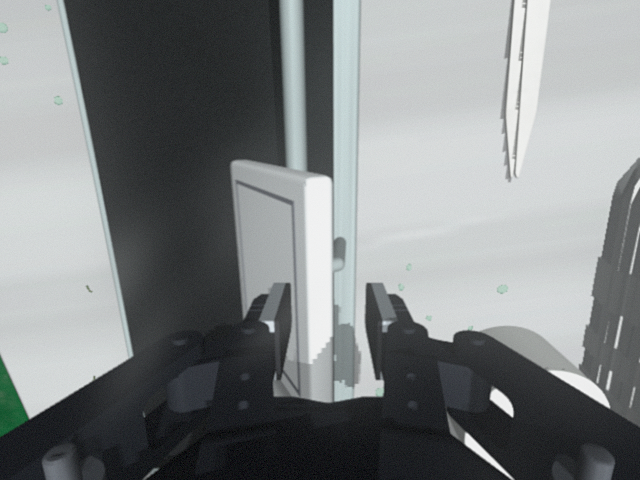

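Request:
{"name": "send_rows", "arguments": {
  "commands": [
    [32,0,0,-15,0],
    [32,1,0,-40,0],
    [32,2,0,-80,0],
    [32,2,0,-125,0],
    [32,2,0,-150,0]
  ]
}}

```text
clock: 42.9
eef_pos: [557.6, -244.8, 235.3]
tool_rot: [3.108, -0.043, -0.125]
force: [1.3, -0.9, -1.2]
width: 32.1
```

```bash
python3 -c "
from h import *
snap('wrist','w35')
go([503.5,168,245],1.668)"
```

```text
t 42.95 pos [ 559.3 -245.3  238.6] rpy [ 3.107 -0.048 -0.125] F [0.8 0.1 2.8] w 32.1 | SHIFT [-106.3 -402.6  -25.6] n 417.0 TURN -102.71
```

View pics/w35.png

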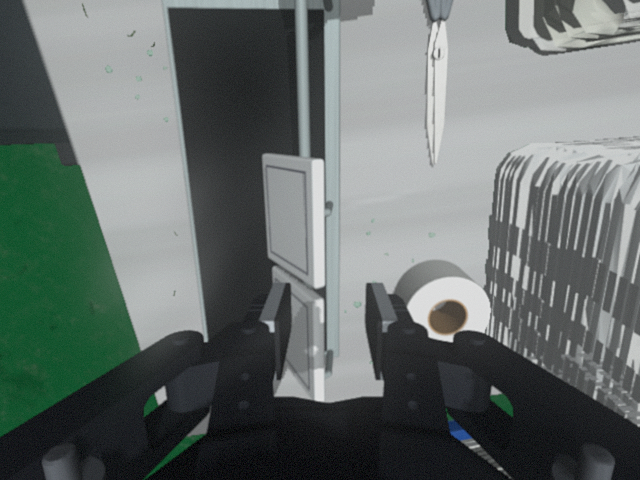

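Request:
{"name": "send_rows", "arguments": {
  "commands": [
    [28,-25,-40,-10,-8],
    [28,-45,-85,-18,-16],
    [28,-65,-130,-20,-24],
    [28,-80,-175,-20,-32],
    [28,-90,-220,-20,-40]
  ]
}}

```text
clock: 43.45
eef_pos: [495.5, -13.9, 247.7]
tool_rot: [3.083, -0.014, 0.578]
force: [1.1, -0.3, -0.5]
width: 27.9
```

```bash
python3 -c "
from h import *
go([503.5,168,245],1.668)"
```

```text
t 43.45 pos [495.5 -13.9 247.7] rpy [ 3.083 -0.014  0.578] F [ 1.1 -0.3 -0.5] w 27.9 | SHIFT [ 106.1 -147.9   -4.6] n 182.0 TURN -62.43
```

Request:
{"name": "send_rows", "arguments": {
  "commands": [
    [28,28,-38,0,-8],
    [28,56,-76,0,-16],
    [28,84,-114,0,-24],
    [28,106,-148,-4,-32],
    [28,106,-148,-4,-40]
  ]
}}

```text
clock: 43.95
eef_pos: [502.6, 176.0, 246.1]
tool_rot: [3.087, 0.021, 1.291]
force: [-0.4, -0.4, 0.2]
width: 27.9
```

```bash
python3 -c "
from h import *
go([503.5,168,180],1.668)"
```

```text
t 43.95 pos [502.6 176.  246.1] rpy [3.087 0.021 1.291] F [-0.4 -0.4  0.2] w 27.9 | SHIFT [-6.  -0.6 66.3] n 67.0 TURN -21.6
```

Request:
{"name": "send_rows", "arguments": {
  "commands": [
    [28,-6,-1,20,-8],
    [28,-6,-1,40,-16],
    [28,-6,-1,66,-22],
    [28,-6,-1,66,-22],
    [28,-6,-1,66,-22]
  ]
}}

```text
clock: 44.45
eef_pos: [503.0, 168.0, 180.9]
tool_rot: [3.099, 0.04, 1.672]
force: [0.6, 0.3, 0.4]
width: 28.1
```

```bash
python3 -c "
from h import *
p=snap('wrist','w36')[1];print(proj(p,[[503.5,168,120],[449.6,162.4,120]]))
go([503.5,168,90],1.668)"
```

```text
[[330.84189589 251.97779321]
 [330.87876304 162.35463577]]
t 44.5 pos [503.5 168.4 181.6] rpy [3.097 0.04  1.672] F [-0.9  0.3  0.4] w 27.7 | SHIFT [ 3.2 -4.2 91.4] n 92.0 TURN 0.25
```

View pics/w36.png

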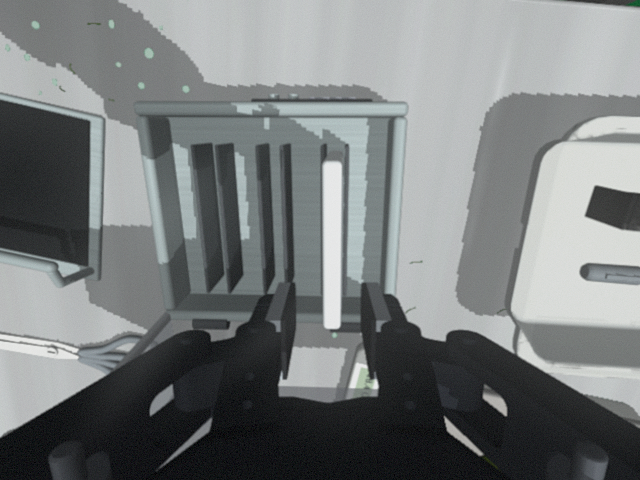

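Request:
{"name": "send_rows", "arguments": {
  "commands": [
    [28,1,-2,35,0],
    [28,3,-3,65,0],
    [28,4,-4,84,0],
    [28,4,-4,91,0],
    [28,4,-4,91,0]
  ]
}}

```text
clock: 45.0
eef_pos: [504.0, 169.0, 90.9]
tool_rot: [3.096, 0.04, 1.672]
force: [-0.2, -0.2, 0.3]
width: 28.1
```

Request:
{"name": "send_rows", "arguments": {
  "commands": [
    [16,0,0,0,0],
    [8,0,0,0,0],
    [4,0,0,0,0],
    [4,0,0,0,0],
    [4,0,0,0,0]
  ]
}}

```text
clock: 45.5
eef_pos: [505.2, 170.0, 92.7]
tool_rot: [3.093, 0.039, 1.671]
force: [-0.5, 0.3, 7.0]
width: 10.5
```

```bash
python3 -c "
from h import *
p=snap('wrist','w37')[1]
s=ctrl.read_state(); go(list(s['eef_pos'][:2])+[215],1.668)"
```

```text
t 45.55 pos [505.2 170.   92.7] rpy [3.093 0.039 1.671] F [-0.2  1.5  6.5] w 10.9 | SHIFT [  -4.8    6.  -122.1] n 122.0 TURN 0.19
```

View pics/w37.png

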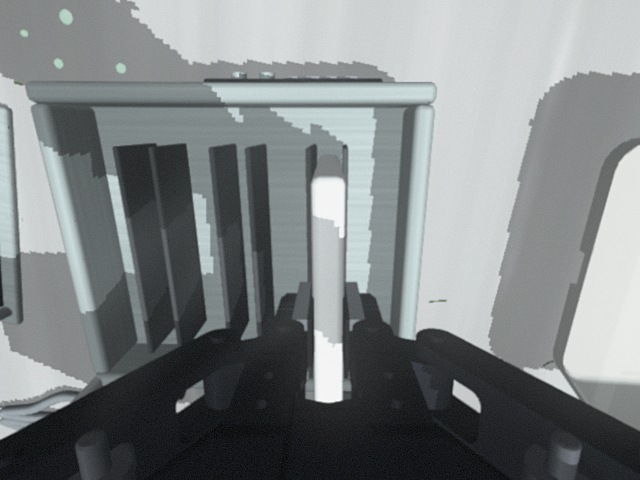

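Request:
{"name": "send_rows", "arguments": {
  "commands": [
    [4,-1,1,-20,0],
    [4,-2,3,-60,0],
    [4,-4,5,-105,0],
    [4,-5,6,-122,0],
    [4,-5,6,-122,0]
  ]
}}

```text
clock: 46.05
eef_pos: [507.0, 170.5, 218.1]
tool_rot: [3.087, 0.038, 1.67]
force: [0.3, 0.6, -1.5]
width: 10.6
```

```bash
python3 -c "
from h import *
go(rk(-60,118.5,220),-0.12)"
```

```text
t 46.05 pos [507.  170.5 218.1] rpy [3.087 0.038 1.67 ] F [ 0.3  0.6 -1.5] w 10.6 | SHIFT [-290.9  -36.4    7. ] n 293.0 TURN 102.57
```

Request:
{"name": "send_rows", "arguments": {
  "commands": [
    [4,-45,-6,0,8],
    [4,-90,-12,1,16],
    [4,-135,-17,3,24],
    [4,-180,-22,4,32],
    [4,-225,-28,5,40]
  ]
}}

```text
clock: 46.55
eef_pos: [500.6, -58.3, 218.9]
tool_rot: [3.077, -0.006, 0.967]
force: [0.6, 0.5, -1.7]
width: 10.9
```

```bash
python3 -c "
from h import *
go(rk(-60,118.5,220),-0.12)"
```

```text
t 46.55 pos [500.6 -58.3 218.9] rpy [ 3.077 -0.006  0.967] F [ 0.6  0.5 -1.7] w 10.9 | SHIFT [-53.2  36.1   1. ] n 64.0 TURN 62.3
```

Request:
{"name": "send_rows", "arguments": {
  "commands": [
    [4,-30,20,0,8],
    [4,-53,36,1,16],
    [4,-53,36,1,24],
    [4,-53,36,1,32],
    [4,-53,36,1,40]
  ]
}}

```text
clock: 47.05
eef_pos: [498.8, -122.9, 218.6]
tool_rot: [3.097, -0.044, 0.263]
force: [0.6, 1.9, -1.0]
width: 11.0
```

Request:
{"name": "send_rows", "arguments": {
  "commands": [
    [4,0,0,0,8],
    [4,0,0,0,16],
    [4,0,0,0,22],
    [4,0,0,0,22],
    [4,0,0,0,22]
  ]
}}

```text
clock: 47.55
eef_pos: [498.1, -122.8, 217.8]
tool_rot: [3.116, -0.055, -0.119]
force: [-0.6, -0.4, -1.5]
width: 10.3
```

```bash
python3 -c "
from h import *
go(rk(-41,117.5,150),-0.12)"
```

```text
t 47.55 pos [ 498.1 -122.8  217.8] rpy [ 3.116 -0.055 -0.119] F [-0.6 -0.4 -1.5] w 10.3 | SHIFT [17.2 -1.1 68.8] n 71.0 TURN 0.08
```

Request:
{"name": "send_rows", "arguments": {
  "commands": [
    [4,14,-1,20,0],
    [4,17,-1,45,0],
    [4,17,-1,65,0],
    [4,17,-1,69,0],
    [4,17,-1,69,0]
  ]
}}

```text
clock: 48.05
eef_pos: [518.0, -126.0, 149.2]
tool_rot: [3.116, -0.053, -0.118]
force: [-0.1, 0.5, -1.0]
width: 10.5
```

```bash
python3 -c "
from h import *
p=snap('wrist','w38')[1]; print(loc(ctrl.read_state()['eef_pos']))
s=snap('side','sd38')[0];cv2.imwrite('pics/sd38z.png',cv2.resize(s[130:330,280:480,::-1],None,fx=3,fy=3))
go(rk(-41,117.5,85),-0.12)"
```

```text
[-41.17710434 117.33900464]
t 48.15 pos [ 519.1 -126.1  150.5] rpy [ 3.116 -0.056 -0.118] F [-0.3 -0.8 -1.3] w 11.0 | SHIFT [-4.  -1.8 65.4] n 66.0 TURN 0.11
```

View pics/w38.png

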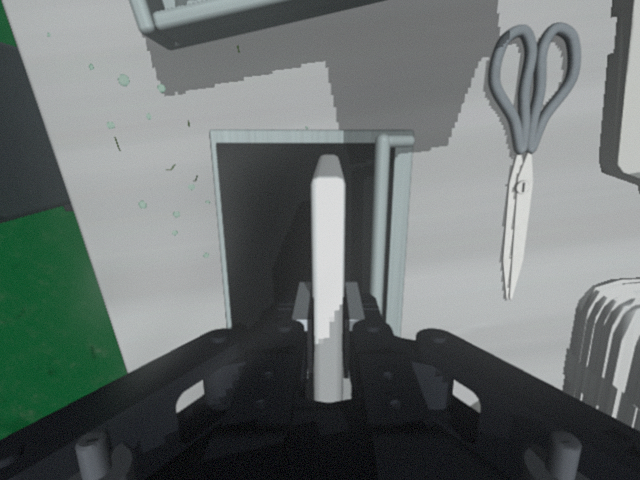

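View pics/sd38z.png

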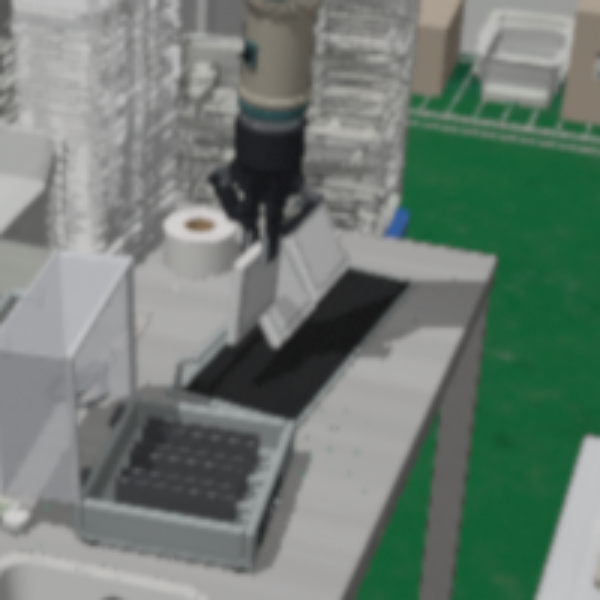

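```bash
python3 -c "
from h import *
p=P('w38')
for n,u,v,z in [('rail end',386,140,57),('plateFL',210,131,6),('board end top',327,180,178),('rail',378,280,60)]: X=onz(p,u,v,z);print(n,X.round(1),loc(X).round(1))
p=P('w35')
for n,u,v,z in [('b2far',318,157,103),('b2near',318,288,103),('b1far',318,292,103),('matFL',168,8,8)]: X=onz(p,u,v,z);print(n,X.round(1),loc(X).round(1))
"
```

```text
rail end [568.3 -64.4  57. ] [  0.7 184.5]
plateFL [444.1 -43.8   6. ] [-125.1  190.1]
board end top [522.6 -70.2 178. ] [-44.  173.3]
rail [ 555.  -160.9   60. ] [-0.9 87.2]
b2far [ 562.  -191.9  103. ] [ 9.8 57.2]
b2near [ 547.6 -300.1  103. ] [  8.4 -52. ]
b1far [ 547.1 -303.8  103. ] [  8.3 -55.7]
matFL [446.7 -53.    8. ] [-121.3  181.3]
```

Request:
{"name": "send_rows", "arguments": {
  "commands": [
    [4,-1,-1,25,0],
    [4,-2,-2,45,0],
    [4,-4,-3,58,0],
    [4,-4,-3,65,0],
    [4,-4,-3,65,0]
  ]
}}

```text
clock: 48.65
eef_pos: [519.1, -124.8, 85.5]
tool_rot: [3.116, -0.057, -0.118]
force: [-0.3, -0.3, -1.3]
width: 10.6
```

Request:
{"name": "send_rows", "arguments": {
  "commands": [
    [4,0,0,1,0],
    [4,0,0,2,0],
    [4,0,0,2,0]
  ]
}}

```text
clock: 48.95
eef_pos: [519.7, -125.0, 84.1]
tool_rot: [3.116, -0.058, -0.118]
force: [-0.5, 0.3, -1.4]
width: 10.7
```

```bash
python3 -c "
from h import *
print(loc(ctrl.read_state()['eef_pos']))
go(rk(-41,118.5,80),-0.12)"
```

```text
[-40.24290999 118.52294481]
t 48.95 pos [ 519.7 -125.    84.1] rpy [ 3.116 -0.058 -0.118] F [-0.5  0.3 -1.4] w 10.7 | SHIFT [-1.  -0.1  4.1] n 4.0 TURN 0.12
```

Request:
{"name": "send_rows", "arguments": {
  "commands": [
    [4,-1,0,1,0],
    [4,-1,0,2,0],
    [4,-1,0,2,0]
  ]
}}

```text
clock: 49.25
eef_pos: [518.7, -125.0, 82.0]
tool_rot: [3.116, -0.058, -0.118]
force: [-0.5, 0.2, -1.5]
width: 10.8
```

Request:
{"name": "send_rows", "arguments": {
  "commands": [
    [4,0,0,1,0],
    [4,0,0,1.5,0],
    [4,0,0,1.5,0]
  ]
}}

```text
clock: 49.55
eef_pos: [519.1, -124.6, 81.3]
tool_rot: [3.116, -0.058, -0.118]
force: [-1.4, 2.2, 8.1]
width: 10.4
```

Contact. Open.

Request:
{"name": "send_rows", "arguments": {
  "commands": [
    [12,0,0,0,0],
    [16,0,0,0,0],
    [22,0,0,0,0],
    [28,0,0,0,0],
    [32,0,0,0,0]
  ]
}}

```text
clock: 50.05
eef_pos: [519.1, -124.7, 81.2]
tool_rot: [3.116, -0.058, -0.118]
force: [0.2, -0.0, 0.9]
width: 31.7
```

```bash
python3 -c "
from h import *
snap('wrist','w39')
go(rk(11,118.5,80),-0.12)"
```

```text
t 50.1 pos [ 519.1 -124.6   81.2] rpy [ 3.116 -0.058 -0.118] F [ 0.2 -0.6 -0.3] w 32.3 | SHIFT [51.8  0.3  4.3] n 52.0 TURN 0.14
```

View pics/w39.png

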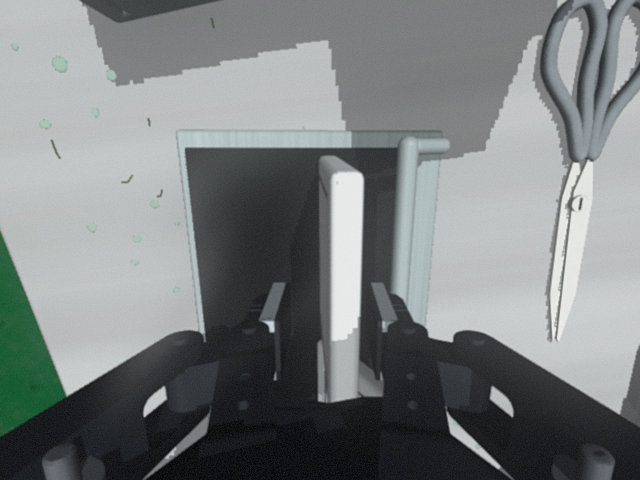

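Request:
{"name": "send_rows", "arguments": {
  "commands": [
    [32,6,0,0,0],
    [32,12,0,1,0],
    [32,17,0,1,0],
    [32,22,0,1,0],
    [32,26,0,1,0]
  ]
}}

```text
clock: 50.6
eef_pos: [545.6, -127.7, 81.7]
tool_rot: [3.116, -0.058, -0.118]
force: [1.5, -0.2, -0.7]
width: 32.0
```

Request:
{"name": "send_rows", "arguments": {
  "commands": [
    [32,5,0,0,0],
    [32,10,0,0,0],
    [32,15,0,1,0],
    [32,20,0,1,0],
    [32,23,0,1,0]
  ]
}}

```text
clock: 51.1
eef_pos: [569.0, -130.5, 82.1]
tool_rot: [3.116, -0.059, -0.118]
force: [0.4, 0.6, 0.3]
width: 32.1
```

```bash
python3 -c "
from h import *
snap('wrist','w40')
go(rk(11,118.5,80),-0.12)"
```

```text
t 51.15 pos [ 569.4 -130.5   82.1] rpy [ 3.116 -0.059 -0.118] F [ 0.9 -0.  -0.8] w 32.2 | SHIFT [1.1 0.4 2.2] n 3.0 TURN 0.14
```

View pics/w40.png

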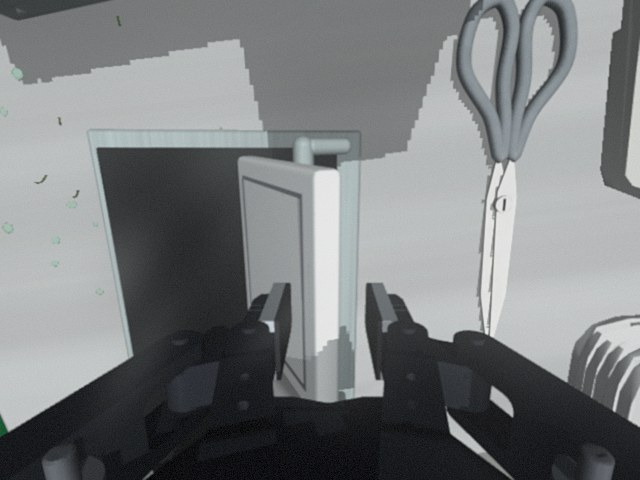

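Request:
{"name": "send_rows", "arguments": {
  "commands": [
    [32,1,0,-15,0],
    [32,2,0,-40,0],
    [32,4,0,-80,0],
    [32,4,0,-125,0],
    [32,4,0,-150,0]
  ]
}}

```text
clock: 51.65
eef_pos: [566.1, -126.1, 235.6]
tool_rot: [3.116, -0.064, -0.117]
force: [1.6, -0.3, -0.6]
width: 32.4
```

Request:
{"name": "send_rows", "arguments": {
  "commands": [
    [32,-40,0,-40,0],
    [32,-80,0,-80,0],
    [32,-100,30,-100,0],
    [32,-100,60,-100,0],
    [32,-100,60,-100,0]
  ]
}}

```text
clock: 52.15
eef_pos: [452.4, -175.4, 332.0]
tool_rot: [3.112, -0.066, -0.124]
force: [0.3, 0.5, 0.1]
width: 32.1
```

```bash
python3 -c "
from h import *
snap('wrist','w41')
s=snap('scene','s41')[0];s=snap('side','sd41')[0];cv2.imwrite('pics/sd41z.png',cv2.resize(s[130:400,200:470,::-1],None,fx=2.2,fy=2.2))
go(rk(11,118.5,80),-0.12)"
```

```text
t 52.3 pos [ 453.8 -170.1  330.3] rpy [ 3.117 -0.063 -0.117] F [-0.2  0.1 -0.3] w 32.0 | SHIFT [ 95.5 -58.7 255.4] n 279.0 TURN 0.15
```

View pics/w41.png

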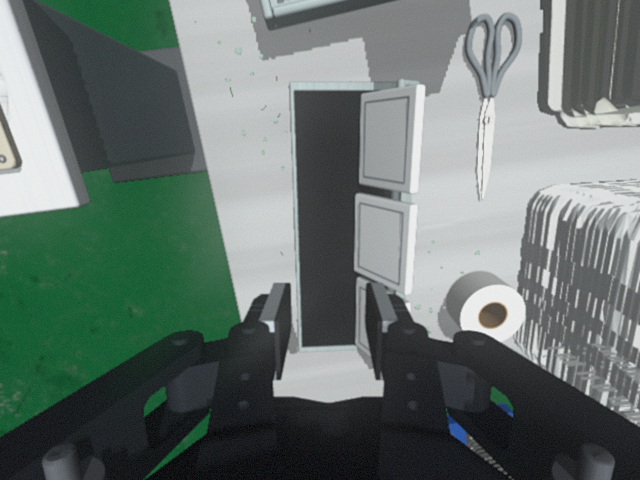

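View pics/sd41z.png

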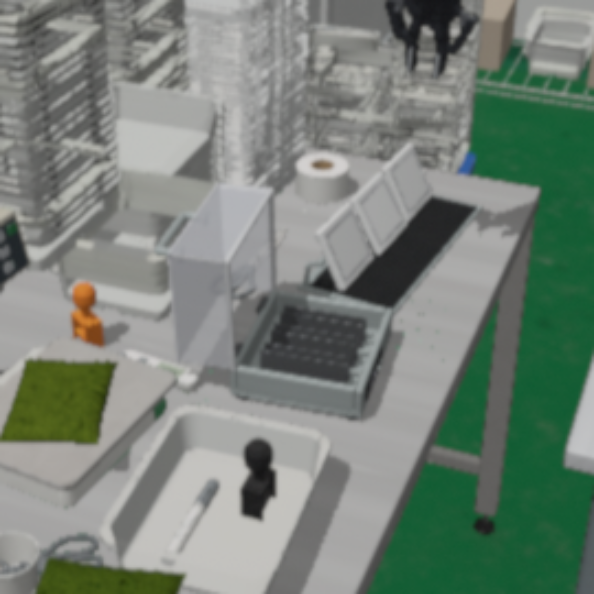

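View pics/s41.png

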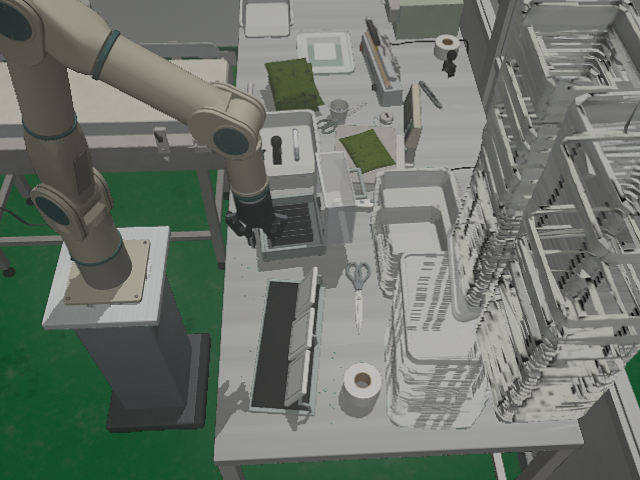

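```bash
python3 -c "
from h import *
p=P('w41')
for n,u,v,z in [('b3 top far',419,87,102),('b3 top near',414,193,102),('b2 top far',412,204,102),('b2 top near',407,292,102),('b3 bot far',361,92,14),('b3 bot near',358,184,14),('b2 bot far',356,194,14),('b2 bot near',354,275,14),('b1 bot far',357,280,14)]: X=onz(p,u,v,z);print(n,X.round(1),loc(X).round(1))
im=cv2.imread('pics/w41.png'); cv2.imwrite('pics/w41z.png',cv2.resize(im[70:370,280:450],None,fx=3,fy=2))
"
```

```text
b3 top far [571.4 -74.6 102. ] [  5.  174.8]
b3 top near [ 561.  -179.6  102. ] [ 7.2 69.2]
b2 top far [ 558.1 -191.4  102. ] [ 5.8 57.2]
b2 top near [ 546.4 -295.6  102. ] [  6.7 -47.7]
b3 bot far [527.8 -64.8  14. ] [-39.5 179.2]
b3 bot near [ 513.1 -175.4   14. ] [-40.8  67.7]
b2 bot far [ 509.2 -188.1   14. ] [-43.2  54.6]
b2 bot near [ 494.7 -302.3   14. ] [-43.8 -60.5]
b1 bot far [ 498.2 -310.6   14. ] [-39.4 -68.3]
```

View pics/w41z.png

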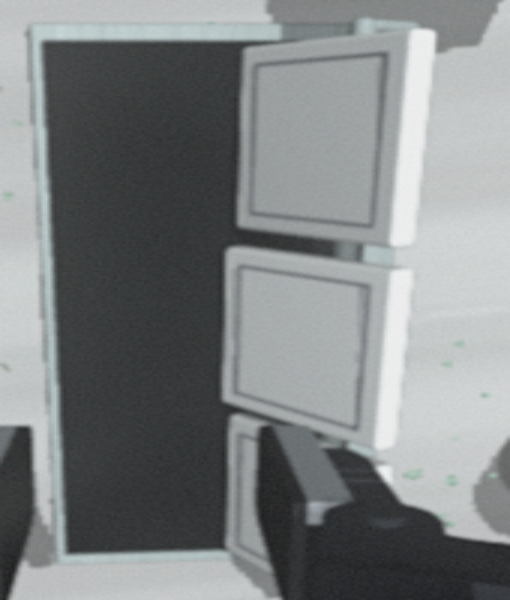

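```bash
python3 -c "
from h import *
print(ctrl.finish_job())"
```

```text
the job is handed in; nothing more can be done
None
```

The job is done and handed in at about 52 s of robot time.

**What I did:** I moved the stamp and the pen from the mat into the tray. I then lifted the hood by its handle past its spring point, and it swung up to its stop. Last, I took the three boards out one by one and leaned them on the rack.

**Last checks:**
- **Tray and hood:** the last side and scene pictures show the stamp upright and the pen lying in the tray. The hood is up and the sanitiser is empty.
- **Boards:** all three lean on the rail, roughly 25–30° from upright. The gaps between them are about 4–12 mm. The outer boards end about 4–7 mm inside the rail ends, measured to about ±2–3 mm.
- **Shears, label roll and arm:** the shears and label roll are where they were, and the arm is clear.

**What went wrong or disagreed:**
- **Fingertips:** they sit about 20 mm farther back than the tool data say. I closed on the pen without getting it twice, and one descent pushed the fingertips onto the mat with about 66 N at the wrist. That is under the 120 N wrist limit. I took this as fingertip contact, which the 40 N limit on the arm and gripper body should not cover.
- **Gripper tilt:** the gripper gradually leaned to about 4°. The boards still settled properly on the rail.
- **Counter:** there was none on the mat. I left the similar object at the far end of the table alone.

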